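# Load the tag printer and push its feed tray home

## Task

Lay the banded stack of gift tags that lies near the ink pad flat in the pocket of the tag printer's pulled-out feed tray, then push the tray all the way in along its rails past its spring catch, until it stops with its front panel flush with the printer's lower face around the slot. The tray binds when it is pushed off-centre: push it in the middle and do not force it. Leave the ink pad, and the stapler and tin behind it, where they are.

Things in the scene. Friction and masses are not known exactly. Their poses are not given: they have to be found in the camera images.
- printer: Fixed grey tag printer. Origin on the table under the middle of its lower front face (the one with the slot), which is the plane x = 0 of this frame. +x points into the printer, the way the tray slides in; y across, z up. Housing 204 wide (y), x 0 to 135, 161 high; from 75 above the table upward its head with the display juts out 20 over the slot, to x = -20.
- slot (a point): Centre of the tray slot in the printer's lower face, 34 above the table: 154 wide, 44 high (12 to 56 above the table). Because the head juts out above, an upright gripper meets it before the tray is home; one leaned back some 35 to 45 degrees from vertical (fingertips forward, toward the slot) can push the tray fully home. Axes as the printer's.
- bed_end (a point): Middle of the near, open end of the aluminium bed, on its top (12 above the table), 195 in front of the printer's face. The bed is flat and runs from here into the slot between two rails, 154 apart inside, 14 thick, tops 36 above the table. Axes as the printer's.
- stop (a point): End stop inside the printer, 120 behind its face; the tray meets it just when its front is flush. Before it sits a hidden spring roller catch: from about 17 to 8 before home it resists with some 5 to 12 N, then gives way, and lets the tray go on to the stop, where the force rises hard. Stopping at the first rise of force is too early.
- tray_front (a point): Centre of the near, flat face of the loose steel tray's front panel (panel 146 wide, 8 thick, 12 to 46 above the table); 29 above the table. +x into the printer, z up. Starts 145 to 165 outside the printer's lower face; home when in its plane. Tray 120 long, about 0.3 to 0.7 kg, slides with 1 to 3 N. Only two 40 long side shoes guide it (1 play a side): pushed some 20 or more off the middle it skews and jams.
- pocket (a point): Centre of the floor of the tray's pocket for the tags, 18 above the table, 62 behind the tray's front face; axes as tray_front. The pocket is 66 long (x) by 98 wide (y), inside lips 3 thick and 4 high. Between the front panel and the pocket is a flat strip 18 wide. Flat side decks about 20 wide, then the rails.
- tags_center (a point): Centre, half-way up, of the loose banded stack of cream gift tags with a red band, 88 long (its x) by 57 wide (its y) by 17 high, 60 g; lies flat on the table near the ink pad (the similar stack far to the right of the printer is not meant). Grip it across the 57 side. In the pocket its long side lies across the tray (along y of the printer), either way round.
- ink_pad: Loose dark ink pad, 57 (its x) by 87 (its y) by 18 high, of nearly the tags' size; it and the tags lie in either of two places. Origin at the centre of its underside. Leave alone.
- stapler: Loose desk stapler 135 by 34 by 49 high, origin at the centre of its underside. Leave alone.
- small_tin: Loose round tin, 66 across, 57 high, origin at the centre of its underside. Leave alone.

How it is judged:
By the outcome, as a careful person would: the job done as asked, in the order asked, and still so for the second after the job is handed in, with the robot touching nothing.
It also fails if it takes over 72 s, if anything falls off the work surface, if the arm or the gripper's body presses on something with over 40 N, if the wrist force passes 120 N, or if a joint passes its speed limit or range.

## Robot

A 6-joint arm with a two-finger parallel gripper is mounted at the origin on a cart in front of the work surface, level with it; the furniture and walls round the work are solid. World frame = base frame: x ahead of the robot, y to its left, z up, the work surface at z = 0. Lengths are in mm, angles in rad, forces in N, time in s.
With the tool pointing down it reaches from about 350 to 975 mm from the base axis. Payload 7.1 kg.
Tool frame: the origin (TCP) lies midway between the tips of the shut fingers; the grasp point (between the pads) lies 19 mm behind it (ctrl.hold_point_z is the distance from the TCP to the grasp point, in mm); z points along the fingers, y is the direction in which the jaws open and shut (so a half turn about z gives the same grasp; the last joint's range is limited). The gripper opens to 88 mm and grips with 3 to 60 N. Pads are 20 mm wide; open, the fingers measure 115 mm over their backs; the gripper's body (75 mm by 178 mm) begins 61 mm behind the grasp point.
Start: joints at [1.208, 0.423, 1.63, -0, 1.089, -0.019], TCP at [210.635, 588.42, 222.675] pointing down, gripper open.
Joint ranges: [-3, 3], [-0.9, 2.11], [0.09, 2.58], [-1.31, 4.45], [0.11, 2.69], [-2.54, 2.54]. Speed limits (rad/s): [2.39, 2.39, 3.01, 3.14, 3.14, 3.14].

## Interface

Orientations are given as a rotation vector (axis times angle).
In Python, from workcell import ctrl, eyes gives the robot as it stands.
- The arm moves only by the tool move_arm, never from a script. Its argument "deltas" is a list of rows, each a list of 6 numbers: the shift along the tool's x, y, z in mm, then the turn, a rotation vector about the tool's x, y, z in rad. A call has 1 to 5 rows; each row shifts and turns the pose as measured when the row begins, along the tool's axes as they then stand; what a row does not reach is not made up. A row lasts 1/12 s, in which the tool goes at most 41.7 mm and 7.16 degrees, less where a joint would pass 70% of its speed; a pose out of reach is approached as far as the arm can. A call is refused whole if a number of a shift passes 41.7 or a number of a turn 0.125, either way. A call with a gripper value outside its range is refused whole. "hand" is the closure, from -1 (fully open) to 1 (shut), set as the call begins (left out, the last holds). The fingers move at their own pace and stop on an object; the grip force is fixed at half the most. Time passes only in rows, so rows that do not move let the fingers close. It gives the time, the measured TCP pose, the force and the opening at its end, in the units of the state.
- ctrl.get_obs(): the state, without advancing time (a new reading comes with each control period).
- eyes.get_image(name): name is "scene" or "side" or "wrist"; returns a dict with "frame" (480x640x3 uint8, red, green, blue), "range_z" (480x640 float32, mm along the optical axis (not along the pixel's ray), 0 where there is no reading), "fx", "fy", "cx", "cy" (pixels), "cam_to_world" (4x4, takes a point from camera to world coordinates). Camera axes: x right, y down, z forward; pixel columns grow to the right and rows downward; lengths in mm; the calibration is good to about 2 mm. A picture is of the moment at which its call begins.
- ctrl.close_job(): hands the job in, once; it reports no verdict.
The state is a dict: "t": time; "qpos": joint angles; "qvel": joint speeds; "joint_torque": joint torques, N m; "ee_pos": TCP position; "orientation": TCP orientation; "ft_force": force on the tool from outside, world axes, zero at the start; "moment": the same for the moment, N m; "width": finger opening in mm.
Only numpy, scipy, OpenCV 4.12 (cv2) and the standard library are available. Lean on these libraries where they do the work, as an engineer would, in place of code of your own. Each camera call takes 0.05 s, during which the arm holds its last target.

## Working session

There is one attempt and no reset: what is moved stays moved. The work goes in short steps, Python scripts to look and compute and a tool call to move; the robot and the scene stay as the last step left them, time stands still between calls to the robot, and variables do not carry over. Pictures are saved under pics/ and viewed, and the job is handed in when it is done.

Besides the shell and the picture viewer there is one more tool, called after "Emit:" in YAML: its name, and indented under it one key for each argument. move_arm: Moves the arm, as the interface text tells. Its arguments: {"type":"object","properties":{"deltas":{"type":"array"},"hand":{"type":"number"}},"required":["deltas"]}

```bash
mkdir -p pics; cat > h.py <<'E'
import numpy as np, cv2
from workcell import ctrl, eyes
from scipy.spatial.transform import Rotation as R
def snap(n,f):
    d=eyes.get_image(n); cv2.imwrite(f'pics/{f}.png',d['frame'][:,:,::-1]); np.savez(f'pics/{f}.npz',**d); return d
def cloud(d):
    z=np.asarray(d['range_z'],float); v,u=np.mgrid[:480,:640]
    P=np.stack([(u-d['cx'])/d['fx']*z,(v-d['cy'])/d['fy']*z,z],-1)
    T=np.asarray(d['cam_to_world']); return P@T[:3,:3].T+T[:3,3]
def load(f): return dict(np.load(f'pics/{f}.npz'))
E
python3 - <<'E'
from h import *
for n in ['scene','side','wrist']:
    d=snap(n,n+'0'); print(n,np.round(d['cam_to_world'],2).tolist())
o=ctrl.get_obs(); print(o)
E
```

```text
scene [[0.45, -0.68, 0.57, -295.83], [-0.89, -0.36, 0.28, -476.6], [0.01, -0.64, -0.77, 1200.87], [0.0, 0.0, 0.0, 1.0]]
side [[-0.26, -0.78, 0.57, -3.74], [-0.97, 0.2, -0.16, 68.37], [0.01, -0.59, -0.81, 845.72], [0.0, 0.0, 0.0, 1.0]]
wrist [[0.34, 0.91, 0.25, 141.27], [0.94, -0.32, -0.09, 613.17], [-0.0, 0.27, -0.96, 382.99], [0.0, 0.0, 0.0, 1.0]]
{'t': 0.15, 'qpos': array([ 1.20800017e+00,  4.23672278e-01,  1.63047101e+00, -2.40053374e-05,
        1.08859131e+00, -1.90110526e-02]), 'qvel': array([-0.00053466, -0.00064364, -0.00337785,  0.00064491,  0.00025348,
        0.00102726]), 'joint_torque': array([-3.88438293e-04, -5.44984782e+01, -2.73919451e+01,  6.44460018e-02,
        2.04512186e-02, -3.03019817e-05]), 'ee_pos': array([210.50129391, 588.04961371, 222.09298254]), 'orientation': array([-5.37310166e-01, -3.09510401e+00,  1.76739316e-03]), 'ft_force': array([-0.50527804,  0.45153734, -0.06195967]), 'moment': array([-0.04453888,  0.05862919, -0.03090307]), 'width': 87.84529294983408}
```

View pics/scene0.png

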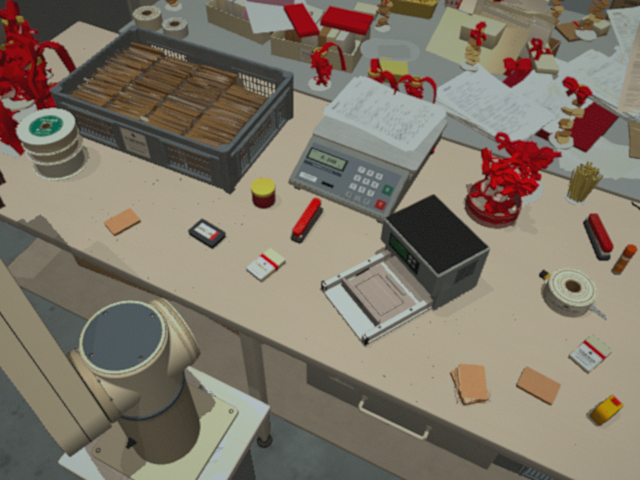

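View pics/side0.png

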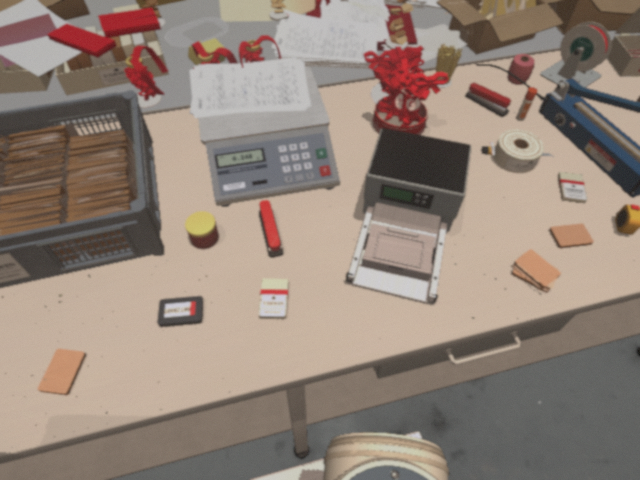

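View pics/wrist0.png

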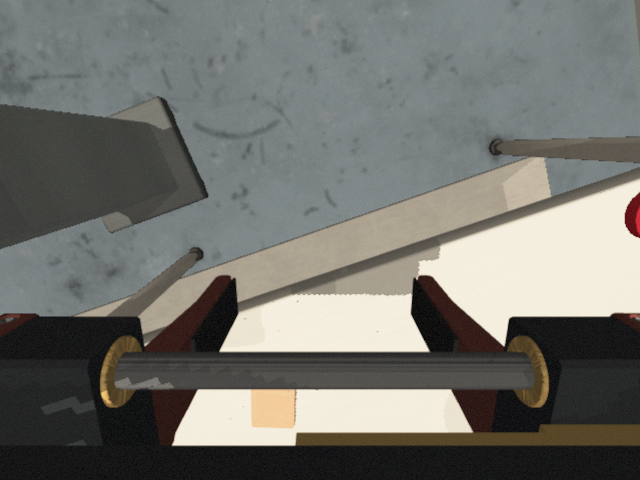

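The side view shows the tags at (273,298), the ink pad at (180,311), the stapler at (270,228) and the tin at (202,230). The tray is at (397,250), below the printer. Next I measure from the point cloud.

```bash
python3 - <<'E'
from h import *
d=load('side0'); P=cloud(d)
for n,b in {'tags':(250,270,295,325),'tray':(335,195,455,305)}.items():
    x0,y0,x1,y1=b; c=d['frame'][y0:y1,x0:x1,::-1]
    cv2.imwrite(f'pics/crop_{n}.png',cv2.resize(c,None,fx=6 if n=='tray' else 10,fy=6 if n=='tray' else 10,interpolation=cv2.INTER_CUBIC))
def rect(P,m):
    p=P[m][:,:2].astype(np.float32); r=cv2.minAreaRect(p); return r,cv2.boxPoints(r).round(1).tolist(),len(p)
for f in ['side0','scene0']:
    d=load(f);P=cloud(d); X,Y,Z=P[...,0],P[...,1],P[...,2]
    # tags center pixel
    u,v=(273,298) if f=='side0' else (266,263)
    c=P[v,u]; print(f,'tag px',c.round(1))
    m=(np.hypot(X-c[0],Y-c[1])<75)&(Z>9)&(Z<30); print('tags',rect(P,m),np.median(Z[m]))
    u,v=(420,150) if f=='side0' else (440,230)
    c=P[v,u]; print('printer top',c.round(1))
    m=(np.hypot(X-c[0],Y-c[1])<190)&(Z>150)&(Z<175); print('top',rect(P,m),np.median(Z[m]))
    for n,(u,v) in {'ink':((180,311),(207,233)),'stap':((270,228),(307,220)),'tin':((202,225),(263,186))}.items():
        if f=='scene0': continue
        print(n,P[u[0] and n and (u if f=='side0' else v)[1],(u if f=='side0' else v)[0]].round(1))
E
```

```text
side0 tag px [460.6  35.   15.3]
tags (((464.5238037109375, 32.152061462402344), (56.083126068115234, 89.2990951538086), 73.08209991455078), [[413.6000061035156, 18.299999237060547], [499.1000061035156, -7.699999809265137], [515.4000244140625, 46.0], [430.0, 72.0]], 1033) 15.756901812324145
printer top [ 652.8 -336.9  160.9]
top (((630.0523071289062, -329.65509033203125), (204.11114501953125, 153.548828125), 59.1171875), [[511.79998779296875, -377.79998779296875], [643.5999755859375, -456.6000061035156], [748.2999877929688, -281.5], [616.5, -202.6999969482422]], 5001) 160.14236166218473
ink [477.5 220.1  17.4]
stap [617.3   7.7  43.1]
tin [651.  149.3  57.6]
scene0 tag px [464.2  31.8  17.1]
tags (((458.7588806152344, 14.420909881591797), (98.0045394897461, 92.17503356933594), 74.21627044677734), [[401.1000061035156, -20.200000762939453], [489.79998779296875, -45.29999923706055], [516.4000244140625, 49.0], [427.70001220703125, 74.0999984741211]], 653) 15.839191286667301
printer top [ 639.5 -336.8  161.1]
top (((630.5958251953125, -329.947265625), (204.61073303222656, 156.8173828125), 59.85445022583008), [[511.3999938964844, -379.0], [647.0, -457.79998779296875], [749.7999877929688, -280.8999938964844], [614.2000122070312, -202.10000610351562]], 4570) 160.41062706635375
```

View pics/crop_tray.png

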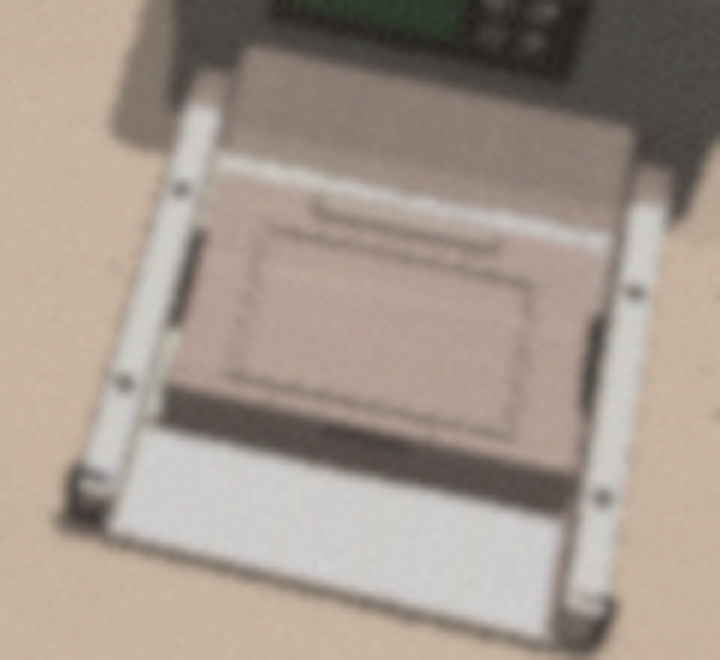

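View pics/crop_tags.png

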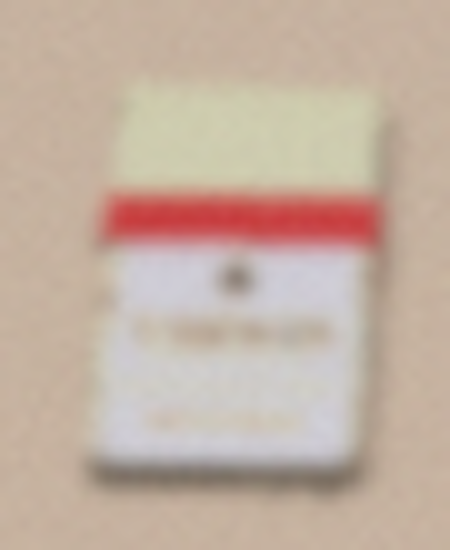

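The crop shows the two rails, the dark front panel and the empty pocket outline. The tags crop has the red band running across the 57 side. Next I refine the printer frame using the rails and the panel.

```bash
python3 - <<'E'
from h import *
from scipy.optimize import minimize
for f in ['side0','scene0']:
    d=load(f);P=cloud(d)
    for th in [np.deg2rad(-30.5)]:
        ex=np.array([np.cos(th),np.sin(th)]);ey=np.array([-ex[1],ex[0]]);o=np.array([581.3,-300.5])
        x=(P[...,:2]-o)@ex; y=(P[...,:2]-o)@ey; z=P[...,2]
        m=(z>30)&(z<42)&(x>-190)&(x<-20)&(abs(y)>70)&(abs(y)<100)
        for s in (1,-1):
            k=m&(y*s>0)
            # per x bin, min/max y
            for a in range(-190,-30,40):
                kk=k&(x>=a)&(x<a+40); print(f,s,a,kk.sum(),np.percentile(y[kk],[3,50,97]).round(1) if kk.sum() else '')
        m=(z>37)&(z<56)&(abs(y)<85)&(x<-60)&(x>-200)
        print('panel',m.sum(),[np.percentile(q[m],[2,50,98]).round(1) for q in (x,y,z)])
        for yy in (-40,0,40):
            k=(abs(y-yy)<6)&(x>-220)&(x<-0)
            i=np.argsort(x[k]); print(yy,' '.join(f'{a:.0f}:{b:.0f}' for a,b in zip(x[k][i][::6],z[k][i][::6])))
E
```

```text
side0 1 -190 116 [78.5 85.3 93. ]
side0 1 -150 104 [73.  84.5 91.2]
side0 1 -110 95 [77.9 84.1 90.8]
side0 1 -70 88 [77.6 84.3 90.8]
side0 -1 -190 128 [-89.6 -82.7 -75.7]
side0 -1 -150 113 [-89.3 -82.1 -72.2]
side0 -1 -110 105 [-89.8 -83.4 -76.4]
side0 -1 -70 98 [-90.  -83.  -76.7]
panel 393 [array([-171.7, -146.2,  -71.4]), array([-81.8,  -3.7,  82.7]), array([37.2, 43.3, 47.6])]
-40 -220:-871 -219:-1 -217:-0 -216:-3 -215:-868 -214:1 -212:-643 -211:-4 -210:-3 -209:-1 -208:0 -207:-0 -205:-3 -204:-644 -202:-869 -201:-641 -200:-876 -198:-2 -198:-1 -196:-3 -194:-631 -193:13 -193:1 -192:10 -192:-633 -191:12 -190:0 -190:-2 -188:8 -187:-635 -186:10 -184:-863 -183:13 -181:13 -179:-860 -179:-871 -178:-635 -177:11 -175:-637 -174:11 -173:-871 -171:-635 -170:-873 -168:11 -167:-642 -165:11 -164:-646 -163:-639 -160:-871 -160:-876 -158:13 -156:10 -155:10 -153:-645 -151:11 -149:10 -148:28 -148:28 -148:35 -147:24 -147:41 -147:20 -147:10 -146:41 -146:12 -145:9 -145:46 -143:-641 -141:45 -139:-641 -134:-637 -121:20 -120:21 -114:18 -112:16 -108:18 -105:12 -103:19 -100:18 -97:18 -95:21 -92:18 -89:17 -86:
[... 5258 characters left out ...]
13 -192:1 -191:15 -190:8 -188:10 -187:-644 -186:-638 -184:11 -182:-644 -181:13 -180:-641 -178:11 -176:13 -173:12 -171:7 -169:12 -167:15 -164:10 -163:10 -160:-645 -158:-644 -156:11 -153:-639 -152:14 -150:15 -149:20 -148:49 -148:-636 -147:21 -146:30 -146:44 -143:-635 -141:-636 -134:-649 -130:-642 -126:17 -125:-642 -122:-637 -120:17 -116:-639 -114:16 -112:-644 -110:21 -107:14 -105:-642 -101:14 -98:18 -95:21 -90:16 -86:15 -83:16 -79:20 -73:16 -70:18 -67:22 -63:18 -59:22 -57:19 -52:22 -49:13 -45:15 -40:17 -35:15 -30:18 -24:11 -22:6 -20:139 -20:135 -19:122 -19:122 -18:117 -18:113 -18:13 -17:113 -17:93 -17:89 -16:151 -16:153 -16:84 -15:86 -14:153 -13:13 -12:12 -11:12 -9:15 -6:165 -5:12 -3:12 -1:159
```

```bash
cat >> h.py <<'E'
TH=np.deg2rad(-30.5); EX=np.array([np.cos(TH),np.sin(TH),0]);EY=np.array([-EX[1],EX[0],0]);EZ=np.array([0,0,1.]);O=np.array([583.1,-300.4,0])
def pw(x,y,z): return O+EX*x+EY*y+EZ*z
def toP(p): d=np.asarray(p)-O; return np.array([d@EX,d@EY,d@EZ]).round(1)
def Rm(yaxis,z):  # tool axes
    z=np.asarray(z,float)/np.linalg.norm(z); y=np.asarray(yaxis,float); y=y-z*(y@z); y/=np.linalg.norm(y)
    return np.column_stack([np.cross(y,z),y,z])
def plan(p,Rt,step=38,ang=.115,n=None):
    o=ctrl.get_obs(); p0=o['ee_pos'];R0=R.from_rotvec(o['orientation']).as_matrix()
    # choose half turn nearest unless fixed
    w=R.from_matrix(R0.T@Rt).as_rotvec(); d=np.asarray(p)-p0
    N=n or max(1,int(np.ceil(max(np.linalg.norm(d)/step,np.linalg.norm(w)/ang))))
    rows=[]
    for i in range(N):
        Ri=R0@R.from_rotvec(w*i/N).as_matrix(); rows.append(list(np.r_[(Ri.T@(d/N)).round(1),(w/N).round(4)]))
    for i in range(0,N,5): print('[' + ','.join('['+','.join(f'{v:g}' for v in r)+']' for r in rows[i:i+5])+']')
def st():
    o=ctrl.get_obs();R0=R.from_rotvec(o['orientation']).as_matrix()
    print('t',round(o['t'],2),'p',o['ee_pos'].round(1),'P',toP(o['ee_pos']),'F',o['ft_force'].round(1),'w',round(o['width'],1),'q',o['qpos'].round(2)); print('toolx',R0[:,0].round(3),'y',R0[:,1].round(3),'z',R0[:,2].round(3))
E
python3 - <<'E'
from h import *
st()
# refine tags: top-face only, both cams
for f in ['side0','scene0']:
    P=cloud(load(f)); m=(abs(P[...,0]-464)<65)&(abs(P[...,1]-32)<55)&(P[...,2]>11)&(P[...,2]<25)
    m=cv2.morphologyEx(m.astype(np.uint8),cv2.MORPH_OPEN,np.ones((3,3)))>0
    r=cv2.minAreaRect(P[m][:,:2].astype(np.float32)); print(f,r,P[m].mean(0).round(1))
# pocket corners from crop
d=load('side0');P=cloud(d)
T=d['cam_to_world']
for u,v in [(265,230),(535,280),(515,435),(230,378)]:
    uu,vv=u/6+335,v/6+195
    ray=T[:3,:3]@np.array([(uu-d['cx'])/d['fx'],(vv-d['cy'])/d['fy'],1]); s=(20-T[2,3])/ray[2]; print(toP(T[:3,3]+s*ray))
y=np.array([.291,.957,0])
plan([464.5,32,110],Rm(y,[0,0,-1])); print(); plan([464.5,32,110],Rm(-y,[0,0,-1]))
E
```

```text
t 0.15 p [210.5 588.  222.1] P [-772.   576.4  222.1] F [-0.5  0.5 -0.1] w 87.8 q [ 1.21  0.42  1.63 -0.    1.09 -0.02]
toolx [-0.941  0.337  0.   ] y [ 0.337  0.941 -0.001] z [-0.    -0.001 -1.   ]
side0 ((463.8753662109375, 32.33708953857422), (56.07717514038086, 87.94316101074219), 73.1427001953125) [462.5  32.9  15.8]
scene0 ((464.1143493652344, 33.19755935668945), (58.87870788574219, 91.99671936035156), 73.79855346679688) [463.8  33.   16.3]
[-57.7  50.1  20. ]
[-53.  -50.4  20. ]
[-122.8  -52.9   20. ]
[-126.6   49.3   20. ]
[[-25.1,-25.8,6.6,-0.0001,-0,-0.0029],[-25,-25.8,6.6,-0.0001,-0,-0.0029],[-24.9,-25.9,6.6,-0.0001,-0,-0.0029],[-24.9,-26,6.6,-0.0001,-0,-0.0029],[-24.8,-26,6.6,-0.0001,-0,-0.0029]]
[[-24.7,-26.1,6.6,-0.0001,-0,-0.0029],[-24.6,-26.2,6.6,-0.0001,-0,-0.0029],[-24.6,-26.3,6.6,-0.0001,-0,-0.0029],[-24.5,-26.3,6.6,-0.0001,-0,-0.0029],[-24.4,-26.4,6.6,-0.0001,-0,-0.0029]]
[[-24.3,-26.5,6.6,-0.0001,-0,-0.0029],[-24.3,-26.5,6.6,-0.0001,-0,-0.0029],[-24.2,-26.6,6.6,-0.0001,-0,-0.0029],[-24.1,-26.7,6.6,-0.0001,-0,-0.0029],[-24,-26.7,6.6,-0.0001,-0,-0.0029]]
[[-24,-26.
[... 269 characters left out ...]
1146],[-22.5,-2.5,4.2,-0,0.0001,0.1146],[-22.6,0.1,4.2,-0,0.0001,0.1146],[-22.5,2.7,4.2,-0,0.0001,0.1146],[-22,5.2,4.2,-0,0.0001,0.1146]]
[[-21.3,7.7,4.2,-0,0.0001,0.1146],[-20.3,10.1,4.2,-0,0.0001,0.1146],[-19,12.3,4.2,-0,0.0001,0.1146],[-17.4,14.4,4.2,-0,0.0001,0.1146],[-15.7,16.3,4.2,-0,0.0001,0.1146]]
[[-13.7,18,4.2,-0,0.0001,0.1146],[-11.6,19.5,4.1,-0,0.0001,0.1146],[-9.3,20.7,4.1,-0,0.0001,0.1146],[-6.8,21.6,4.1,-0,0.0001,0.1146],[-4.3,22.2,4.1,-0,0.0001,0.1146]]
[[-1.8,22.6,4.1,-0,0.0001,0.1146],[0.8,22.6,4.1,-0,0.0001,0.1146],[3.4,22.4,4.1,-0,0.0001,0.1146],[5.9,21.8,4.1,-0,0.0001,0.1146],[8.4,21,4.1,-0,0.0001,0.1146]]
[[10.7,19.9,4.1,-0,0.0001,0.1146],[13,18.6,4.2,-0,0.0001,0.1146]]
```

Emit:
move_arm:
  deltas:
    - [-25,-26,6,0,0,-0.003]
    - [-25,-26,6,0,0,-0.003]
    - [-25,-26,6,0,0,-0.003]
    - [-25,-26,6,0,0,-0.003]
    - [-25,-26,6,0,0,-0.003]
  hand: -1

```text
t: 0.57
ee_pos: [285.2, 425.1, 190.7]
orientation: [0.5, 3.101, 0.007]
ft_force: [1.4, 0.5, 0.1]
width: 87.7
```

Emit:
move_arm:
  deltas:
    - [-25,-26,6,0,0,-0.003]
    - [-25,-26,6,0,0,-0.003]
    - [-25,-26,6,0,0,-0.003]
    - [-25,-26,6,0,0,-0.003]
    - [-25,-26,6,0,0,-0.003]

```text
t: 0.98
ee_pos: [365.5, 254.7, 158.6]
orientation: [0.471, 3.106, 0.007]
ft_force: [1.1, 0.0, -0.1]
width: 87.9
```

Emit:
move_arm:
  deltas:
    - [-24,-26,6,0,0,-0.003]
    - [-24,-26,6,0,0,-0.003]
    - [-24,-26,6,0,0,-0.003]
    - [-24,-26,6,0,0,-0.003]
    - [-24,-26,6,0,0,-0.003]

```text
t: 1.4
ee_pos: [444.6, 87.0, 126.9]
orientation: [0.445, 3.109, 0.007]
ft_force: [0.7, 0.1, -0.3]
width: 87.8
```

```bash
python3 - <<'E'
from h import *
st()
y=np.array([.288,.958,0])
plan([464,32.5,110],Rm(y,[0,0,-1]))
E
```

```text
t 1.4 p [444.6  87.  126.9] P [-316.   263.5  126.9] F [ 0.7  0.1 -0.3] w 87.8 q [ 0.16  0.33  2.07  0.01  0.74 -1.13]
toolx [-0.96   0.281 -0.001] y [0.281 0.96  0.005] z [ 0.002  0.005 -1.   ]
[[-17,-23.5,8.4,0.0024,0.0003,0.0038],[-17.1,-23.4,8.4,0.0024,0.0003,0.0038]]
```

Emit:
move_arm:
  deltas:
    - [-17,-24,8,0.002,0,0.004]
    - [-17,-24,8,0.002,0,0.004]
    - [0,0,0,0,0,0]
    - [0,0,0,0,0,0]

```text
t: 1.73
ee_pos: [466.8, 22.5, 109.0]
orientation: [0.47, 3.105, 0.0]
ft_force: [0.9, 0.7, 0.1]
width: 87.7
```

```bash
python3 - <<'E'
from h import *
st()
for n in ['scene','side','wrist']: snap(n,n+'1')
y=np.array([.288,.958,0])
plan([464,32.5,8],Rm(y,[0,0,-1]))
E
```

```text
t 1.73 p [466.8  22.5 109. ] P [-264.1  219.2  109. ] F [0.9 0.7 0.1] w 87.7 q [ 0.02  0.38  2.05 -0.    0.71 -1.25]
toolx [-0.955  0.296 -0.001] y [0.296 0.955 0.   ] z [ 0.001  0.    -1.   ]
[[1.7,2.3,33.8,0.0002,0.0007,-0.0017],[1.7,2.4,33.8,0.0002,0.0007,-0.0017],[1.6,2.4,33.8,0.0002,0.0007,-0.0017]]
```

View pics/wrist1.png

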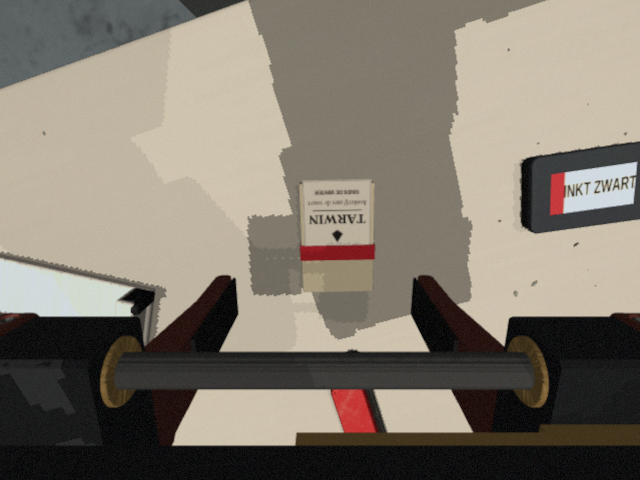

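View pics/side1.png

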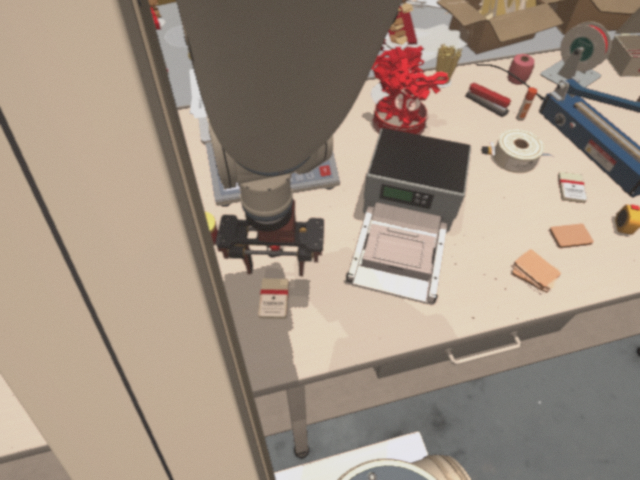

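View pics/scene1.png

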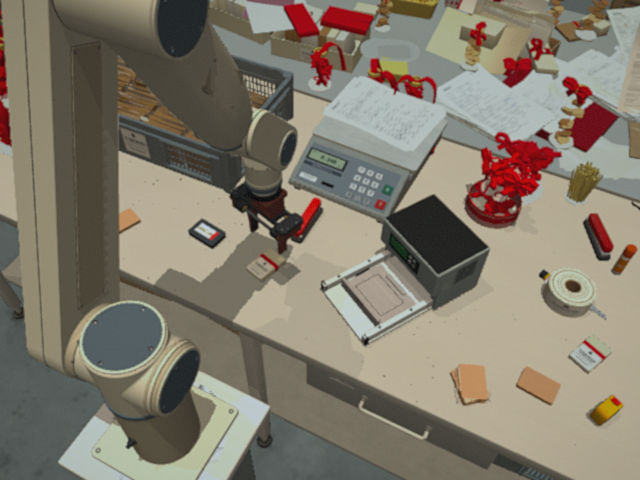

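The body is wide along the jaw axis. The wrist view shows the tags at about (338,235), between the fingers. I re-measure them with the wrist depth.

```bash
python3 - <<'E'
from h import *
P=cloud(load('wrist1')); m=np.zeros((480,640),np.uint8); m[170:300,285:395]=1
m=(m>0)&(P[...,2]>11)&(P[...,2]<25); print(cv2.minAreaRect(P[m][:,:2].astype(np.float32)),np.median(P[m][:,2]))
u=P[235,300:376]; print(u[[3,38,72]].round(1))
E
```

```text
((464.288818359375, 34.992340087890625), (56.4919319152832, 87.67082977294922), 74.26313781738281) 15.211103743392528
[[454.7  11.1  14.9]
 [462.   36.4  16.5]
 [469.9  60.8  15.1]]
```

Emit:
move_arm:
  deltas:
    - [1,3.5,33,0,0,0.003]
    - [1,3.5,30,0,0,0.003]
    - [1,3.5,22,0,0,0.003]
    - [0,0,10,0,0,0]
    - [0,0,3,0,0,0]

```text
t: 2.3
ee_pos: [470.1, 41.4, 12.4]
orientation: [0.464, 3.095, 0.004]
ft_force: [-0.1, -0.6, 0.9]
width: 87.4
```

```bash
python3 - <<'E'
from h import *
st()
plan([464.2,33.4,8],Rm([.279,.96,0],[0,0,-1]))
E
```

```text
t 2.3 p [470.1  41.4  12.4] P [-270.8  237.1   12.4] F [-0.1 -0.6  0.9] w 87.4 q [ 0.06  0.57  2.07  0.    0.48 -1.21]
toolx [-0.956  0.293 -0.012] y [0.293 0.956 0.005] z [ 0.012  0.001 -1.   ]
[[3.4,-9.4,4.3,0.0045,0.0116,-0.0148]]
```

Emit:
move_arm:
  deltas:
    - [3,-7,4,0.004,0.012,-0.014]
    - [0,0,0,0,0,0]

```text
t: 2.47
ee_pos: [464.5, 37.1, 8.3]
orientation: [-0.437, -3.109, -0.0]
ft_force: [-0.5, -0.4, -0.1]
width: 88.0
```

```bash
python3 - <<'E'
from h import *
st()
plan([464.2,33.4,8],Rm([.279,.96,0],[0,0,-1]))
E
```

```text
t 2.47 p [464.5  37.1   8.3] P [-273.5  230.6    8.3] F [-0.5 -0.4 -0.1] w 88.0 q [ 0.05  0.58  2.08  0.    0.49 -1.24]
toolx [-0.961  0.276  0.002] y [ 0.276  0.961 -0.   ] z [-0.002  0.001 -1.   ]
[[-0.7,-3.7,0.3,-0,-0.0021,0.0034]]
```

Emit:
move_arm:
  deltas:
    - [-0.5,-3.5,0.5,0,0,0.003]
    - [0,0,0,0,0,0]
  hand: 1

```text
t: 2.63
ee_pos: [464.9, 34.2, 9.3]
orientation: [0.441, 3.11, 0.001]
ft_force: [0.7, -0.2, -0.4]
width: 78.0
```

Emit:
move_arm:
  deltas:
    - [0,0,0,0,0,0]
    - [0,0,0,0,0,0]
    - [0,0,0,0,0,0]
    - [0,0,0,0,0,0]

```text
t: 2.97
ee_pos: [467.1, 34.4, 11.9]
orientation: [0.442, 3.105, 0.003]
ft_force: [-0.9, -0.6, -1.4]
width: 54.3
```

Emit:
move_arm:
  deltas:
    - [0,0,0,0,0,0]
    - [0,0,0,0,0,0]
    - [0,0,0,0,0,0]
    - [0,0,0,0,0,0]

```text
t: 3.3
ee_pos: [467.3, 34.4, 12.2]
orientation: [0.443, 3.104, 0.003]
ft_force: [0.5, 0.3, -0.2]
width: 54.3
```

```bash
python3 - <<'E'
from h import *
st(); d=snap('wrist','wrist2'); snap('side','side2'); snap('scene','scene2')
a=d['frame'][200:480,120:520,::-1]; cv2.imwrite('pics/w2c.png',cv2.resize(a,None,fx=2,fy=2))
E
```

```text
t 3.3 p [467.3  34.4  12.2] P [-269.7  229.7   12.2] F [ 0.5  0.3 -0.2] w 54.3 q [ 0.05  0.57  2.08  0.    0.49 -1.24]
toolx [-0.96   0.279 -0.006] y [0.279 0.96  0.003] z [ 0.006  0.001 -1.   ]
```

View pics/w2c.png

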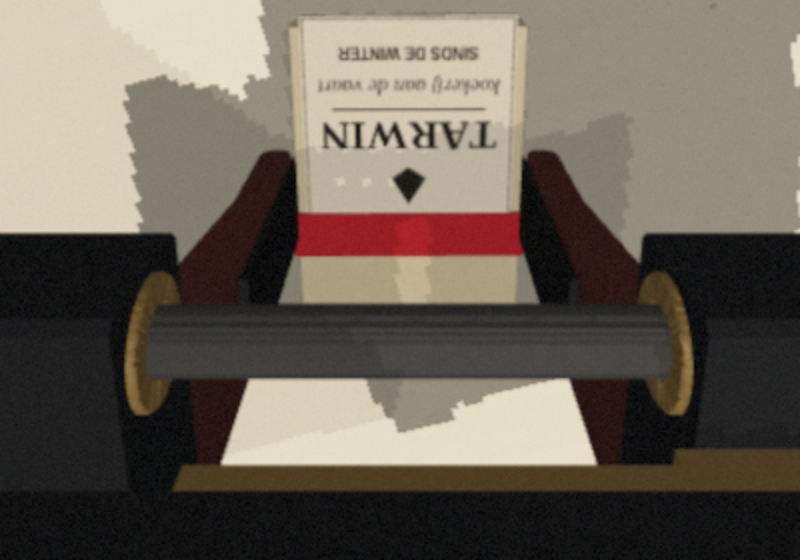

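Emit:
move_arm:
  deltas:
    - [0,0,-10,0,0,0]
    - [0,0,-25,0,0,0]
    - [0,0,-35,0,0,0]
    - [0,0,-35,0,0,0]
    - [0,0,-35,0,0,0]

```text
t: 3.87
ee_pos: [460.6, 33.9, 152.1]
orientation: [-0.442, -3.099, 0.002]
ft_force: [0.1, -0.2, -1.1]
width: 55.1
```

```bash
python3 - <<'E'
from h import *
st(); snap('wrist','wrist3'); d=snap('scene','scene3')
T=d['cam_to_world'];
a=d['frame'][120:320,180:460,::-1]; cv2.imwrite('pics/s3c.png',cv2.resize(a,None,fx=2.8,fy=2.8,interpolation=cv2.INTER_CUBIC))
P=cloud(load('wrist3')); print(P[235,300:380:10].round(1)); print(P[180:300:10,338].round(1))
E
```

```text
t 3.87 p [460.6  33.9 152.1] P [-275.2  225.9  152.1] F [ 0.1 -0.2 -1.1] w 55.1 q [ 0.05  0.3   2.03  0.    0.83 -1.24]
toolx [-0.96   0.28   0.011] y [ 0.279  0.96  -0.003] z [-0.011  0.    -1.   ]
[[425.7  32.8 156.8]
 [427.3  37.  155.2]
 [428.4  41.6 156.3]
 [429.7  46.1 156.3]
 [431.   50.5 156.1]
 [431.9  55.  157.6]
 [433.8  59.5 155.2]
 [434.7  63.9 156.6]]
[[421.   58.2  -1. ]
 [429.6  55.8  -1.8]
 [438.2  53.4  -1.2]
 [419.4  52.8 156.1]
 [424.   51.5 155.5]
 [428.5  50.3 155.9]
 [432.9  49.  156.7]
 [437.9  47.6 155.5]
 [442.4  46.4 156.3]
 [447.3  45.  156. ]
 [452.2  43.6 156. ]
 [457.3  42.2 155.7]]
```

View pics/s3c.png

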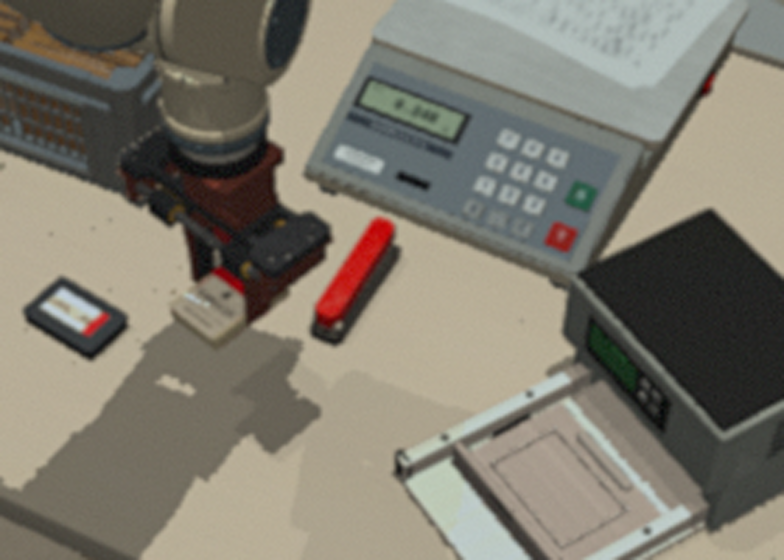

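View pics/wrist3.png

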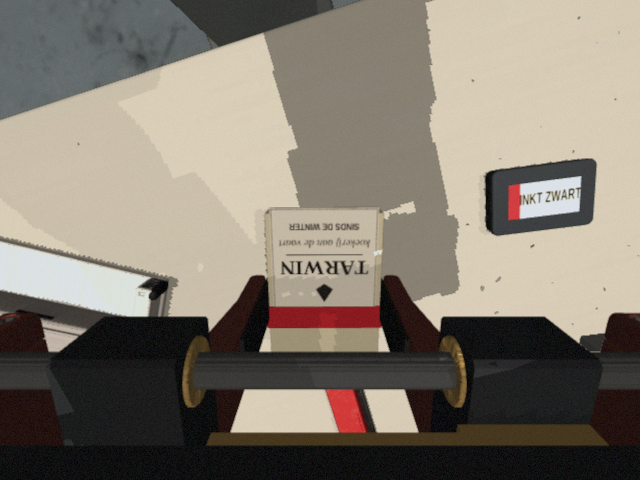

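Grip check: the tags are level and centred, with the fingertips about 5 mm below their top. The body is 178 mm along the jaws, so a vertical placement would hit the printer head, and I'll lean about 17° instead. First I stage near the tray and look at the pocket with the wrist camera.

```bash
python3 - <<'E'
from h import *
plan(pw(-150,-60,175),Rm(EX,[0,0,-1]))
E
```

```text
[[-2.9,-19.3,-1.2,0,-0,0.1137],[-5.1,-18.9,-1.2,0,-0,0.1137],[-7.2,-18.2,-1.2,0,-0,0.1137],[-9.2,-17.2,-1.2,0,-0,0.1137],[-11.1,-16.1,-1.2,0,-0,0.1137]]
[[-12.9,-14.7,-1.2,0,-0,0.1137],[-14.5,-13.2,-1.2,0,-0,0.1137],[-15.9,-11.4,-1.2,0,-0,0.1137],[-17.1,-9.6,-1.2,0,-0,0.1137],[-18,-7.6,-1.2,0,-0,0.1137]]
[[-18.8,-5.5,-1.2,0,-0,0.1137],[-19.3,-3.3,-1.2,0,-0,0.1137],[-19.5,-1.1,-1.2,0,-0,0.1137],[-19.5,1.1,-1.2,0,-0,0.1137],[-19.3,3.3,-1.2,0,-0,0.1137]]
[[-18.8,5.5,-1.2,0,-0,0.1137]]
```

Emit:
move_arm:
  deltas:
    - [-3,-19,-3,0,0,0.11]
    - [-5,-19,-3,0,0,0.11]
    - [-7,-18,-3,0,0,0.11]
    - [-9,-17,-3,0,0,0.11]
    - [-11,-16,-3,0,0,0.11]

```text
t: 4.38
ee_pos: [451.3, -62.1, 173.2]
orientation: [1.292, 2.86, 0.005]
ft_force: [-0.2, 0.7, -1.0]
width: 54.6
```

Emit:
move_arm:
  deltas:
    - [-13,-15,-2,0,0,0.11]
    - [-14.5,-13,-2,0,0,0.11]
    - [-16,-11.5,-2,0,0,0.11]
    - [-17,-9.5,-2,0,0,0.11]
    - [-18,-7.5,0,0,0,0.11]

```text
t: 4.8
ee_pos: [434.5, -163.1, 179.9]
orientation: [-2.055, -2.375, -0.004]
ft_force: [-0.0, -0.6, -0.4]
width: 54.6
```

```bash
python3 - <<'E'
from h import *
st()
plan(pw(-150,-60,175),Rm(EX,[0,0,-1]))
E
```

```text
t 4.8 p [ 434.5 -163.1  179.9] P [-197.7   42.8  179.9] F [-0.  -0.6 -0.4] w 54.6 q [-0.39  0.25  2.01  0.    0.88 -0.53]
toolx [-0.144  0.99   0.002] y [0.99  0.144 0.002] z [ 0.001  0.003 -1.   ]
[[-18.3,-4.5,0.8,0.0001,-0.0005,0.1128],[-18.7,-2.4,0.8,0.0001,-0.0005,0.1128],[-18.9,-0.3,0.8,0.0001,-0.0005,0.1128],[-18.8,1.8,0.8,0.0001,-0.0005,0.1128],[-18.5,3.9,0.8,0.0001,-0.0005,0.1128]]
[[-17.9,6,0.8,0.0001,-0.0005,0.1128]]
```

Emit:
move_arm:
  deltas:
    - [-18,-4.5,0.8,0,0,0.11]
    - [-18.5,-2.5,0.8,0,0,0.11]
    - [-19,0,0.8,0,0,0.11]
    - [-19,2,0.8,0,0,0.11]
    - [-18,4,0.8,0,0,0.11]

```text
t: 5.22
ee_pos: [421.3, -260.1, 173.4]
orientation: [-2.644, -1.687, -0.0]
ft_force: [0.1, -1.1, -0.6]
width: 54.5
```

Emit:
move_arm:
  deltas:
    - [-10,4,0.8,0,0,0.06]
    - [0,0,0,0,0,0]
    - [0,0,0,0,0,0]

```text
t: 5.47
ee_pos: [418.9, -273.5, 170.9]
orientation: [-2.7, -1.591, 0.002]
ft_force: [0.5, -0.6, 0.1]
width: 54.6
```

```bash
python3 - <<'E'
from h import *
st(); snap('wrist','wrist4'); snap('scene','scene4')
E
```

```text
t 5.47 p [ 418.9 -273.5  170.9] P [-155.1  -60.2  170.9] F [ 0.5 -0.6  0.1] w 54.6 q [-0.6   0.32  1.94  0.    0.89 -0.1 ]
toolx [0.484 0.875 0.003] y [ 0.875 -0.484 -0.007] z [-0.005  0.006 -1.   ]
```

View pics/wrist4.png

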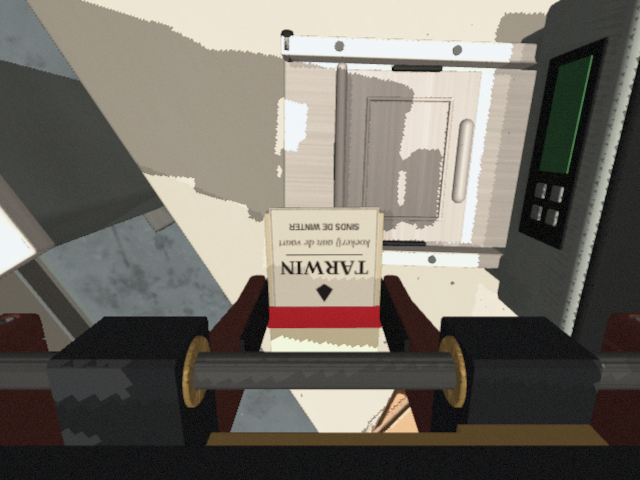

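The wrist view shows the pocket outline at about (365..452, 98..218), the front panel at about x=340 and the bed end at about x=286. I enlarge it.

```bash
python3 - <<'E'
from h import *
d=load('wrist4'); a=d['frame'][30:270,270:510,::-1]
cv2.imwrite('pics/w4c.png',cv2.resize(a,(600,600),interpolation=cv2.INTER_CUBIC)[:])
b=d['frame'][80:240,325:485,::-1]; cv2.imwrite('pics/w4d.png',cv2.resize(b,(600,600),interpolation=cv2.INTER_CUBIC))
E
```

```text
(no output)
```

View pics/w4c.png

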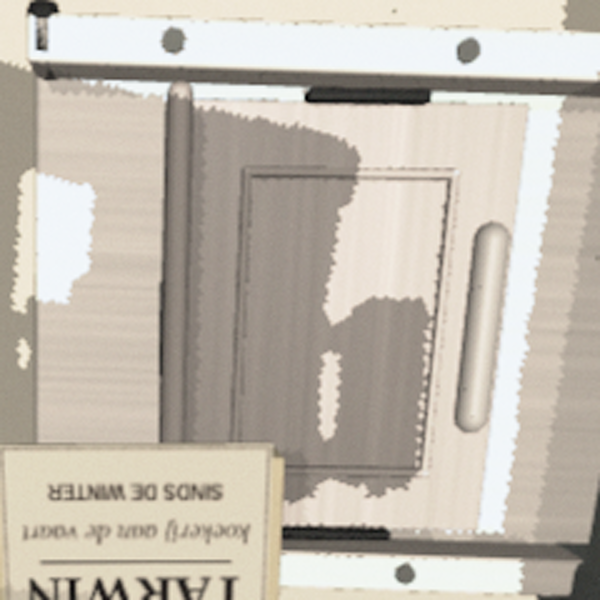

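View pics/w4d.png

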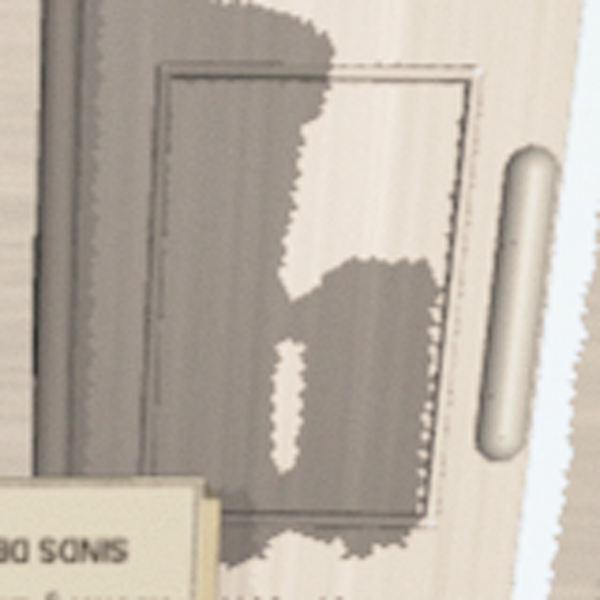

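```bash
python3 - <<'E'
from h import *
d=load('wrist4');T=d['cam_to_world']
def pr(u,v,z):
    ray=T[:3,:3]@np.array([(u-d['cx'])/d['fx'],(v-d['cy'])/d['fy'],1]); return toP(T[:3,3]+ray*(z-T[2,3])/ray[2])
D=lambda u,v,z:pr(u/3.75+325,v/3.75+80,z)
C=lambda u,v,z:pr(u/2.5+270,v/2.5+30,z)
print('outer',[D(*p,22).tolist() for p in [(158,66),(480,68),(432,523),(142,515)]])
print('panel near top',C(170,90,46),C(163,435,46),'far top',C(192,90,46),C(186,435,46))
print('bed end',C(39,80,12),C(38,440,12))
print('rail inner top',C(100,72,36),C(500,85,36),'low rail inner',C(450,553,36),'outer',C(100,15,36),C(450,592,36), C(300,548,36),C(300,588,36))
print('screws',C(173,40,36),C(468,49,36),C(404,573,36))
# depth points
P=cloud(d)
m=np.zeros((480,640),bool); m[70:200,300:345]=1; x=(P-O)@EX; k=m&(P[...,2]>40)&(P[...,2]<52); print('panel top',np.percentile(x[k],[5,50,95]).round(1),np.median(P[...,2][k]))
print('bed z',np.median(P[100:200,290:330,2]),'pocket z',np.median(P[110:200,375:430,2]))
E
```

```text
outer [[-123.9, 51.7, 22.0], [-53.3, 53.1, 22.0], [-52.1, -48.8, 22.0], [-121.8, -48.8, 22.0]]
panel near top [-149.4   70.    46. ] [-147.9  -33.5   46. ] far top [-142.9   70.2   46. ] [-140.3  -33.3   46. ]
bed end [-192.3   78.8   12. ] [-192.9  -42.1   12. ]
rail inner top [-170.9   76.5   36. ] [-47.9  76.   36. ] low rail inner [-44.9 -74.2  36. ] outer [-171.1   92.1   36. ] [-43.1 -88.7  36. ] [-97.9 -73.9  36. ] [-96.7 -88.8  36. ]
screws [-148.8   85.9   36. ] [-59.   85.7  36. ] [-60.3 -82.1  36. ]
panel top [-149.5 -146.2 -142.2] 44.33566707996232
bed z 10.874974557446336 pocket z 16.891757433635433
```

```bash
cat >> h.py <<'E'
A17=np.deg2rad(17)
R17=Rm(EX,EX*np.sin(A17)-EZ*np.cos(A17))
E
python3 - <<'E'
from h import *
plan(pw(-110,0,120),R17)
E
```

```text
[[19.4,15.8,17,-0.1012,-0.0022,0.0091],[19.6,13.8,18.4,-0.1012,-0.0022,0.0091],[19.7,11.7,19.7,-0.1012,-0.0022,0.0091]]
```

Emit:
move_arm:
  deltas:
    - [15,8,13,-0.1,-0.002,0.009]
    - [15,8,13,-0.1,-0.002,0.009]
    - [15,8,13,-0.1,-0.002,0.009]
    - [15,6,13,0,0,0]
    - [0,0,0,0,0,0]

```text
t: 5.98
ee_pos: [483.6, -234.7, 124.6]
orientation: [2.482, 1.433, 0.225]
ft_force: [0.7, -0.2, 0.0]
width: 54.6
```

```bash
python3 - <<'E'
from h import *
st()
plan(pw(-90.5,0,80),R17)
E
```

```text
t 5.98 p [ 483.6 -234.7  124.6] P [-119.1    6.2  124.6] F [ 0.7 -0.2  0. ] w 54.6 q [-0.46  0.35  2.1  -0.04  0.39  0.1 ]
toolx [0.5   0.866 0.001] y [ 0.825 -0.476  0.304] z [ 0.264 -0.151 -0.953]
[[-3.2,6.8,25.6,0.0062,-0.0019,0.0042],[-3.2,7,25.5,0.0062,-0.0019,0.0042]]
```

Emit:
move_arm:
  deltas:
    - [-3,7,25,0.006,-0.002,0.004]
    - [-3,7,25,0.006,-0.002,0.004]
    - [0,0,0,0,0,0]
    - [0,0,0,0,0,0]

```text
t: 6.32
ee_pos: [505.3, -250.2, 80.7]
orientation: [2.491, 1.444, 0.211]
ft_force: [-0.8, 0.2, -0.7]
width: 54.3
```

```bash
python3 - <<'E'
from h import *
st(); snap('scene','scene5'); snap('side','side5'); snap('wrist','wrist5')
a=load('scene5')['frame'][170:370,290:510,::-1]; b=load('side5')['frame'][110:310,310:480,::-1]
cv2.imwrite('pics/c5.png',np.hstack([cv2.resize(a,(440,400),interpolation=cv2.INTER_CUBIC),cv2.resize(b,(340,400),interpolation=cv2.INTER_CUBIC)]))
plan(pw(-90.5,0,40),R17)
E
```

```text
t 6.32 p [ 505.3 -250.2   80.7] P [-92.5   3.7  80.7] F [-0.8  0.2 -0.7] w 54.3 q [-0.47  0.47  2.05 -0.05  0.33  0.09]
toolx [ 0.497  0.868 -0.002] y [ 0.831 -0.476  0.289] z [ 0.25  -0.145 -0.957]
[[-1.8,-5.3,20.3,-0.0004,-0.0009,0.0054],[-1.8,-5.3,20.3,-0.0004,-0.0009,0.0054]]
```

View pics/c5.png

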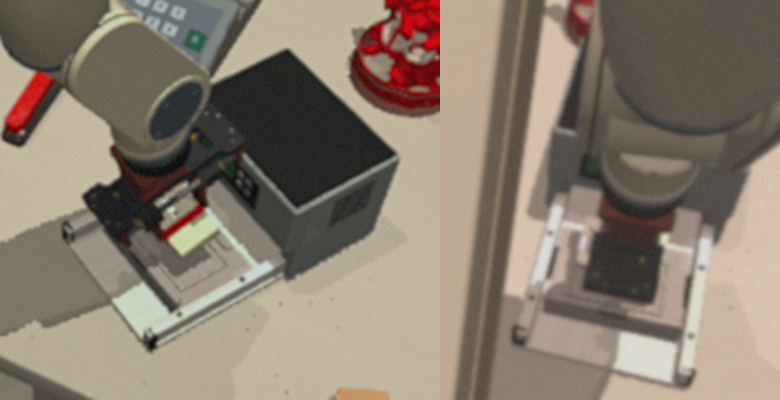

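View pics/wrist5.png

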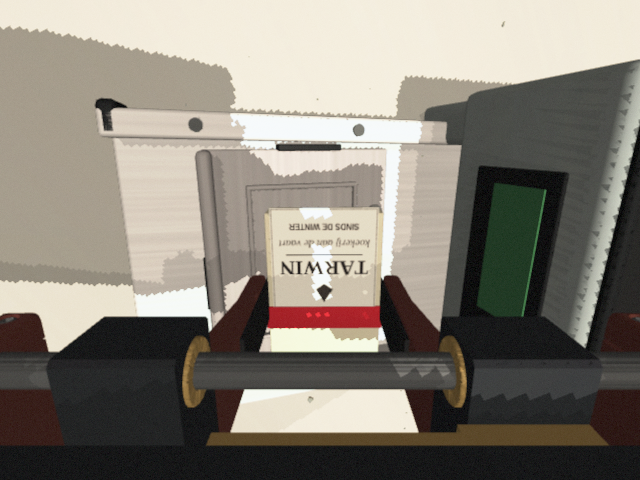

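Emit:
move_arm:
  deltas:
    - [-2,-4,14,0,0,0.005]
    - [-1.5,-4,12,0,0,0.003]
    - [0,0,0,0,0,0]

```text
t: 6.72
ee_pos: [504.3, -254.0, 58.7]
orientation: [2.491, 1.43, 0.219]
ft_force: [-0.2, 0.3, -0.6]
width: 54.8
```

```bash
python3 - <<'E'
from h import *
st(); snap('wrist','wrist6')
plan(pw(-90.5,0,39),R17)
E
```

```text
t 6.72 p [ 504.3 -254.    58.7] P [-91.4   0.   58.7] F [-0.2  0.3 -0.6] w 54.8 q [-0.48  0.51  2.06 -0.05  0.27  0.09]
toolx [0.504 0.864 0.001] y [ 0.824 -0.482  0.298] z [ 0.258 -0.149 -0.955]
[[-0.1,-5.7,19.8,0.0065,-0.0023,0.0034]]
```

View pics/wrist6.png

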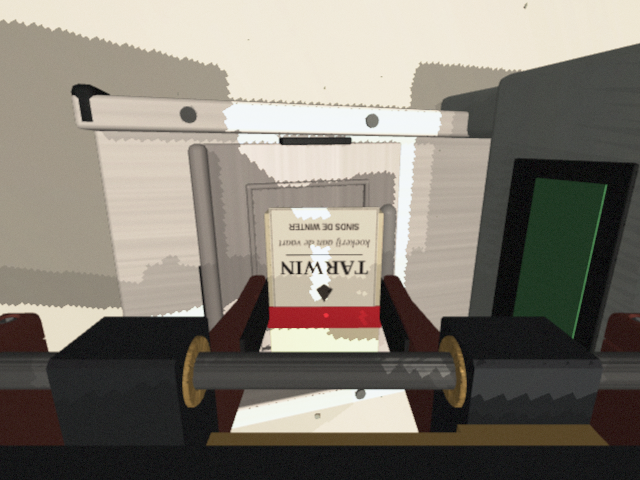

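Emit:
move_arm:
  deltas:
    - [0,-2.5,10,0.003,0,0.002]
    - [0,-2,6,0.003,0,0]
    - [0,0,0,0,0,0]

```text
t: 7.02
ee_pos: [506.3, -254.9, 45.0]
orientation: [2.493, 1.428, 0.219]
ft_force: [0.3, 0.4, -1.0]
width: 54.7
```

```bash
python3 - <<'E'
from h import *
st(); snap('wrist','wrist7');snap('scene','scene7')
a=load('scene7')['frame'][220:360,310:470,::-1]
cv2.imwrite('pics/c7.png',cv2.resize(a,(640,560),interpolation=cv2.INTER_CUBIC))
plan(pw(-90.5,0,39),R17)
E
```

```text
t 7.02 p [ 506.3 -254.9   45. ] P [-89.3   0.2  45. ] F [ 0.3  0.4 -1. ] w 54.7 q [-0.48  0.54  2.06 -0.05  0.25  0.1 ]
toolx [0.506 0.863 0.002] y [ 0.824 -0.484  0.297] z [ 0.257 -0.148 -0.955]
[[-0.2,-3.3,5.7,0.0049,-0.0025,0.0014]]
```

View pics/wrist7.png

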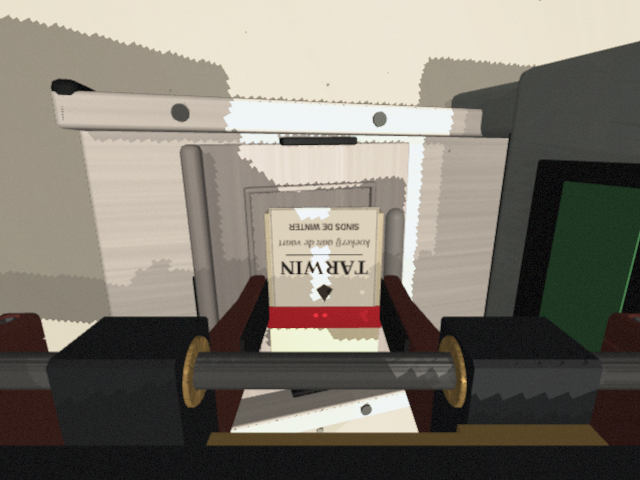

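View pics/c7.png

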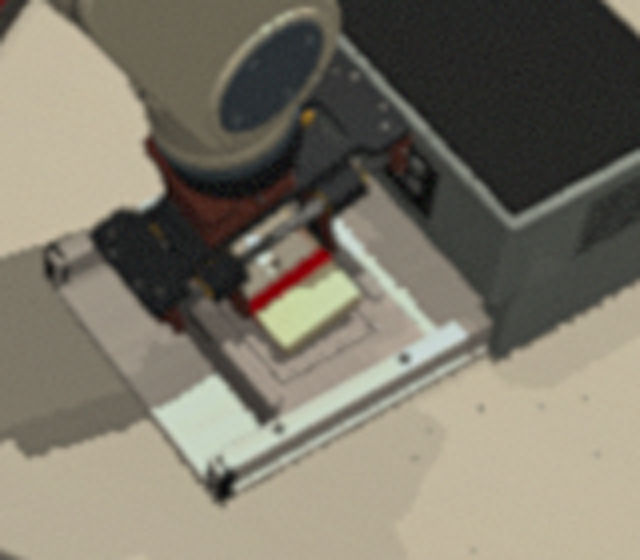

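Emit:
move_arm:
  deltas:
    - [0,-2.5,4,0.004,-0.002,0]
    - [0,-1,2,0,0,0]
    - [0,0,0,0,0,0]

```text
t: 7.37
ee_pos: [505.4, -254.3, 38.8]
orientation: [2.495, 1.429, 0.215]
ft_force: [-0.3, -0.6, -2.2]
width: 54.7
```

```bash
python3 - <<'E'
from h import *
st()
E
```

```text
t 7.37 p [ 505.4 -254.3   38.8] P [-90.3   0.3  38.8] F [-0.3 -0.6 -2.2] w 54.7 q [-0.48  0.55  2.06 -0.07  0.24  0.11]
toolx [ 0.506  0.862 -0.   ] y [ 0.824 -0.484  0.294] z [ 0.253 -0.149 -0.956]
```

Emit:
move_arm:
  deltas:
    - [0,0,0,0,0,0]
    - [0,0,0,0,0,0]
    - [0,0,0,0,0,0]
    - [0,0,0,0,0,0]
  hand: -0.38

```text
t: 7.7
ee_pos: [505.7, -254.3, 38.9]
orientation: [2.494, 1.429, 0.215]
ft_force: [-0.7, 0.0, -0.1]
width: 60.5
```

```bash
python3 - <<'E'
from h import *
st(); snap('wrist','wrist8');snap('scene','scene8')
a=load('scene8')['frame'][220:360,310:470,::-1]
cv2.imwrite('pics/c8.png',cv2.resize(a,(640,560),interpolation=cv2.INTER_CUBIC))
E
```

```text
t 7.7 p [ 505.7 -254.3   38.9] P [-90.1   0.4  38.9] F [-0.7  0.  -0.1] w 60.5 q [-0.48  0.55  2.06 -0.07  0.24  0.11]
toolx [ 0.506  0.863 -0.   ] y [ 0.824 -0.484  0.294] z [ 0.254 -0.149 -0.956]
```

View pics/wrist8.png

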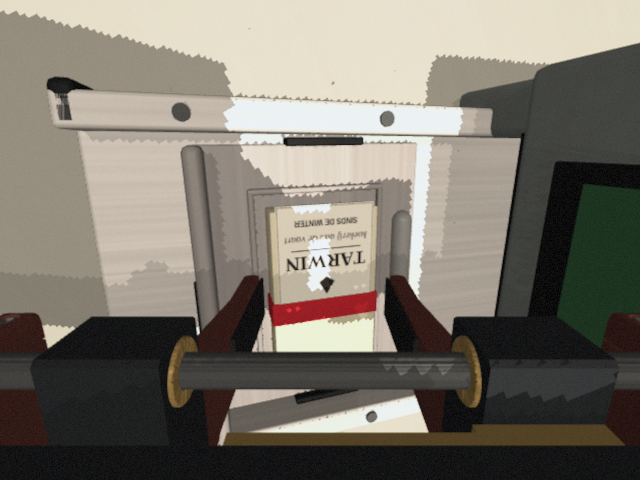

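View pics/c8.png

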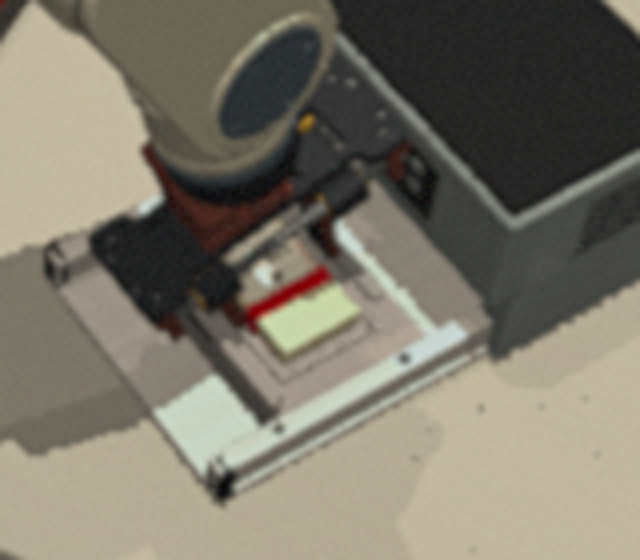

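The tags have dropped and look flat, with only a slight yaw. I retreat straight up.

Emit:
move_arm:
  deltas:
    - [0,4,-12,0,0,0]
    - [0,6,-20,0,0,0]
    - [0,8,-25,0,0,0]
    - [-8,4,-30,0,0,0]
    - [-16,0,-30,0,0,0]

```text
t: 8.22
ee_pos: [479.9, -265.7, 155.0]
orientation: [2.502, 1.438, 0.207]
ft_force: [0.7, -1.3, 0.4]
width: 60.4
```

Emit:
move_arm:
  deltas:
    - [-25,-10,-10,0,0,0]
    - [-20,-10,-10,0,0,0]
    - [0,0,0,0,0,0]
    - [0,0,0,0,0,0]

```text
t: 8.55
ee_pos: [436.2, -295.7, 177.3]
orientation: [2.491, 1.431, 0.215]
ft_force: [-0.6, -0.5, 0.2]
width: 60.6
```

```bash
python3 - <<'E'
from h import *
st(); d=snap('wrist','wrist9'); snap('side','side9')
P=cloud(d); x=(P-O)@EX;y=(P-O)@EY;z=P[...,2]
k=(abs(x+88)<45)&(abs(y)<60)&(z>26)&(z<60)
k=cv2.morphologyEx(k.astype(np.uint8),cv2.MORPH_OPEN,np.ones((3,3)))>0
print(k.sum(),cv2.minAreaRect(np.c_[x[k],y[k]].astype(np.float32)))
A=np.c_[x[k],y[k],np.ones(k.sum())]; print(np.linalg.lstsq(A,z[k],rcond=None)[0], np.percentile(z[k],[2,50,98]))
E
```

```text
t 8.55 p [ 436.2 -295.7  177.3] P [-128.9  -70.5  177.3] F [-0.6 -0.5  0.2] w 60.6 q [-0.64  0.24  2.08  0.06  0.52 -0.16]
toolx [ 0.504  0.864 -0.001] y [ 0.825 -0.481  0.296] z [ 0.255 -0.15  -0.955]
6631 ((-87.57902526855469, 2.9183807373046875), (57.148841857910156, 87.70700073242188), 0.38300952315330505)
[8.56215644e-03 4.08467582e-03 3.39846082e+01] [31.33767169 33.30698393 34.81026935]
```

View pics/wrist9.png

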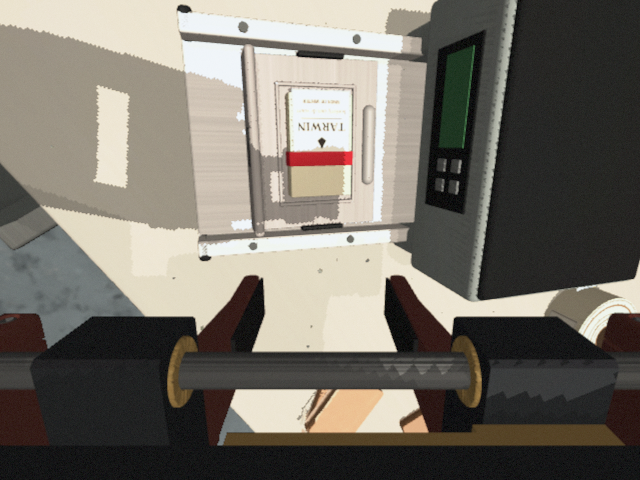

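The tags lie flat in the pocket: centre (-87.6, 2.9) against the pocket's (-87.5, 1.5), yaw 0.4°, top level. The push needs a lean of about 40°, and q5 has a lower limit of 0.11, so I fit a kinematic model to check it's reachable.

```bash
cat > fk.py <<'E'
import numpy as np
from scipy.spatial.transform import Rotation as R
from scipy.optimize import least_squares
def fk(q,p):
    a1,d1,L2,L3,e,L6=p[:6]
    # base z, shoulder pitch about y, elbow pitch, roll about forearm, wrist pitch, tool roll
    Rz=lambda a:R.from_euler('z',a).as_matrix();Ry=lambda a:R.from_euler('y',a).as_matrix()
    R1=Rz(q[0]); t=R1@np.array([a1,0,d1])
    R2=R1@Ry(q[1]); t=t+R2@[0,0,L2]
    R3=R2@Ry(q[2]); t=t+R3@[e,0,L3]
    R4=R3@Rz(q[3]); R5=R4@Ry(q[4]); R6=R5@Rz(q[5]); t=t+R6@[0,0,L6]
    return t,R6
E
python3 - <<'E'
from h import *; from fk import *
D=[([1.208,.4237,1.6305,0,1.0886,-.019],[210.5,588.05,222.1]),([.16,.33,2.07,.01,.74,-1.13],[444.6,87,126.9]),([.02,.38,2.05,0,.71,-1.25],[466.8,22.5,109]),([.06,.57,2.07,0,.48,-1.21],[470.1,41.4,12.4]),([.05,.3,2.03,0,.83,-1.24],[460.6,33.9,152.1]),([-.6,.32,1.94,0,.89,-.1],[418.9,-273.5,170.9]),([-.46,.35,2.1,-.04,.39,.1],[483.6,-234.7,124.6]),([-.48,.55,2.06,-.07,.24,.11],[505.4,-254.3,38.8])]
o=ctrl.get_obs(); D.append((list(o['qpos']),list(o['ee_pos'])))
f=lambda p:np.concatenate([fk(q,p)[0]-np.array(t) for q,t in D])
r=least_squares(f,[0,300,400,400,0,250]); print(r.x.round(1),f(r.x).round(1))
np.save('fkp.npy',r.x)
t,Rm_=fk(o['qpos'],r.x); Ro=R.from_rotvec(o['orientation']).as_matrix(); print(Rm_.round(3));print(Ro.round(3)); print(o['qpos'].round(4))
E
```

```text
[ -3.6 324.7 563.8 489.7  77.8 318.4] [ 11.4  -3.5   1.6   2.3 -12.7  -0.9  -0.  -13.2  -0.8   3.8 -12.9   1.8
  -2.4 -11.   -0.7  -6.6  -8.5  -0.9  -4.8  -7.9  -1.1  -7.6 -10.8   0.1
  -4.9 -10.8   1.1]
[[-0.826  0.503  0.254]
 [ 0.48   0.865 -0.149]
 [-0.295 -0.001 -0.956]]
[[ 0.503  0.826  0.254]
 [ 0.865 -0.48  -0.149]
 [-0.001  0.295 -0.956]]
[-0.6349  0.2394  2.0806  0.0614  0.5248 -0.1571]
```

```bash
sed -i 's/a1,0,d1/a1,p[6],d1/; s/return t,R6/return t,R6@np.array([[0,-1,0],[1,0,0],[0,0,1.]])/' fk.py; cat >> fk.py <<'E'
LO=np.array([-3,-.9,.09,-1.31,.11,-2.54]);HI=np.array([3,2.11,2.58,4.45,2.69,2.54])
P7=None
def ik(p,Rt,q0,w=200,free=False):
    pp=np.load('fkp.npy')
    lo,hi=(LO,HI) if not free else (-4.5*np.ones(6),4.5*np.ones(6))
    def f(q):
        t,Rr=fk(q,pp); return np.r_[t-p,w*R.from_matrix(Rt.T@Rr).as_rotvec()]
    r=least_squares(f,np.clip(q0,lo+1e-3,hi-1e-3),bounds=(lo,hi)); return r.x,np.linalg.norm(r.fun)
E
python3 - <<'E'
from h import *; from fk import *
D=[([1.208,.4237,1.6305,0,1.0886,-.019],[210.5,588.05,222.1]),([.16,.33,2.07,.01,.74,-1.13],[444.6,87,126.9]),([.02,.38,2.05,0,.71,-1.25],[466.8,22.5,109]),([.06,.57,2.07,0,.48,-1.21],[470.1,41.4,12.4]),([.05,.3,2.03,0,.83,-1.24],[460.6,33.9,152.1]),([-.6,.32,1.94,0,.89,-.1],[418.9,-273.5,170.9]),([-.46,.35,2.1,-.04,.39,.1],[483.6,-234.7,124.6]),([-.48,.55,2.06,-.07,.24,.11],[505.4,-254.3,38.8])]
o=ctrl.get_obs(); D.append((list(o['qpos']),list(o['ee_pos'])))
f=lambda p:np.concatenate([fk(q,p)[0]-np.array(t) for q,t in D])
r=least_squares(f,[0,300,400,400,0,250,0]); print(r.x.round(1),f(r.x).round(1))
np.save('fkp.npy',r.x)
q=o['qpos']
for x in [-160,-60,-7]:
  for L in [0,17,35,40]:
    for s in (1,-1):
      a=np.deg2rad(L); Rt=Rm(EY*s,EX*np.sin(a)-EZ*np.cos(a)); p=pw(x,1.3,24)
      best=[]
      for q4,q6 in [(0,-1.5*s),(0,1.5*s),(3.1,1.5*s),(3.1,-1.5*s)]:
        z,e=ik(p,Rt,[-.5,.6,2,q4,.4,q6]); best.append((e,z))
      print(x,L,s,[ (round(e,1),z.round(2).tolist()) for e,z in best if e<3])
E
```

```text
[ -3.5 324.2 563.6 489.6  77.7 317.9  11.9] [ 0.3  0.7  1.6  0.4 -1.  -0.9 -0.2 -1.3 -0.8  3.1 -1.1  1.8 -2.9  0.9
 -0.7  0.1  1.2 -0.9  0.4  2.7 -1.1 -2.2 -0.2  0.1  2.  -1.2  1. ]
-160 0 1 [(np.float64(0.0), [-0.48, 0.57, 2.01, 0.0, 0.56, -1.52]), (np.float64(0.0), [-0.48, 0.57, 2.01, -0.0, 0.56, -1.52]), (np.float64(0.0), [-0.48, 0.57, 2.01, 0.0, 0.56, -1.52])]
-160 0 -1 [(np.float64(0.0), [-0.48, 0.57, 2.01, -0.0, 0.56, 1.62]), (np.float64(0.0), [-0.48, 0.57, 2.01, 0.0, 0.56, 1.62]), (np.float64(0.0), [-0.48, 0.57, 2.01, -0.0, 0.56, 1.62]), (np.float64(0.0), [-0.48, 0.57, 2.01, -0.0, 0.56, 1.62])]
-160 17 1 [(np.float64(0.3), [-0.47, 0.53, 2.2, -0.18, 0.11, -1.33]), (np.float64(0.3), [-0.47, 0.53, 2.2, -0.18, 0.11, -1.33]), (np.float64(0.3), [-0.47, 0.53, 2.2, -0.18, 0.11, -1.33])]
-160 17 -1 [(np.float64(0.3), [-0.47, 0.53, 2.2, -0.18, 0.11, 1.81]), (np.float64(0.3), [-0.47, 0.53, 2.2, -0.18, 0.11, 1.81]), (np.float64(0.3), [-0.47, 0.53, 2.2, -0.18, 0.11, 1.81])]
-160 35 1 [(np.float64(0.0), [-0.45, 0.63, 2.38, 3.25, 0.48, 1.55]), (np.float64(0.0), [-0.45, 0.63, 2.38, 3.25, 0.48
[... 2652 characters left out ...]
 1.88, -0.04, 0.32, 1.66]), (np.float64(0.0), [-0.48, 0.65, 1.88, -0.04, 0.32, 1.66])]
-7 35 1 [(np.float64(0.0), [-0.48, 0.67, 2.07, 3.3, 0.21, 1.46]), (np.float64(0.0), [-0.48, 0.67, 2.07, 3.3, 0.21, 1.46])]
-7 35 -1 [(np.float64(0.0), [-0.48, 0.67, 2.07, 3.3, 0.21, -1.68]), (np.float64(0.0), [-0.48, 0.67, 2.07, 3.3, 0.21, -1.68]), (np.float64(0.0), [-0.48, 0.67, 2.07, 3.3, 0.21, -1.68])]
-7 40 1 [(np.float64(0.0), [-0.47, 0.7, 2.11, 3.25, 0.37, 1.52]), (np.float64(0.0), [-0.47, 0.7, 2.11, 3.25, 0.37, 1.52])]
-7 40 -1 [(np.float64(0.0), [-0.47, 0.7, 2.11, 3.25, 0.37, -1.62]), (np.float64(0.0), [-0.47, 0.7, 2.11, 3.25, 0.37, -1.62]), (np.float64(0.0), [-0.47, 0.7, 2.11, 3.25, 0.37, -1.62])]
```

```bash
cat >> h.py <<'E'
def RL(L,s=1):
    a=np.deg2rad(L); return Rm(EY*s,EX*np.sin(a)-EZ*np.cos(a))
def jplan(qB,ang=.115,step=36,show=10,qvia=None):
    from fk import fk
    pp=np.load('fkp.npy'); o=ctrl.get_obs(); qA=o['qpos']
    N=5
    while True:
        Q=[qA+(qB-qA)*i/N for i in range(N+1)]; F=[fk(q,pp) for q in Q]
        mw=max(np.abs(R.from_matrix(a[1].T@b[1]).as_rotvec()).max() for a,b in zip(F,F[1:])); ml=max(np.linalg.norm(b[0]-a[0]) for a,b in zip(F,F[1:]))
        if mw<ang and ml<step: break
        N+=1
    print('N',N,'path',[toP(f[0]).round(0).tolist() for f in F[::5]])
    rows=[list(np.r_[(a[1].T@(b[0]-a[0])).round(1),R.from_matrix(a[1].T@b[1]).as_rotvec().round(3)]) for a,b in zip(F,F[1:])]
    for i in range(0,min(N,show),5): print('['+','.join('['+','.join(f'{v:g}' for v in r)+']' for r in rows[i:i+5])+']')
E
python3 - <<'E'
from h import *; from fk import *
for s,q6 in ((1,1.5),(-1,-1.5)):
    qB,e=ik(pw(-225,1.3,130),RL(41,s),[-.45,.6,2.3,3.2,.6,q6]); print(qB.round(3).tolist(),e)
    jplan(qB)
E
```

```text
[-0.413, 0.303, 2.561, 3.325, 0.441, 1.494] 7.705919692381638e-14
N 41 path [[-127.0, -70.0, 178.0], [-149.0, 6.0, 163.0], [-160.0, 67.0, 164.0], [-161.0, 108.0, 171.0], [-157.0, 125.0, 178.0], [-154.0, 120.0, 179.0], [-159.0, 95.0, 172.0], [-178.0, 57.0, 157.0], [-215.0, 11.0, 135.0]]
[[16,-6.4,2.5,0.006,0.041,0.105],[14.9,-7.3,2.6,0.008,0.04,0.105],[13.7,-8.1,2.6,0.01,0.039,0.106],[12.5,-8.7,2.7,0.011,0.037,0.107],[11.2,-9.2,2.6,0.012,0.035,0.107]]
[[9.9,-9.5,2.6,0.014,0.034,0.108],[8.7,-9.6,2.6,0.014,0.032,0.108],[7.5,-9.6,2.5,0.015,0.03,0.109],[6.3,-9.5,2.4,0.016,0.029,0.109],[5.2,-9.2,2.3,0.016,0.027,0.11]]
[-0.413, 0.303, 2.561, 3.325, 0.441, -1.647] 3.346711582424129e-13
N 20 path [[-127.0, -70.0, 178.0], [-160.0, 70.0, 164.0], [-157.0, 125.0, 178.0], [-161.0, 90.0, 170.0], [-225.0, 1.0, 130.0]]
[[32.5,-12.4,4.5,0.008,0.084,0.058],[29.8,-11.3,4.8,0.003,0.08,0.061],[26.9,-10.2,4.9,-0.002,0.075,0.063],[23.9,-8.9,4.8,-0.007,0.07,0.066],[20.8,-7.6,4.4,-0.012,0.064,0.068]]
[[17.6,-6.2,4,-0.017,0.058,0.07],[14.3,-4.8,3.3,-0.022,0.052,0.071],[11,-3.3,2.6,-0.027,0.045,0.073],[7.7,-1.7,1.7,-0.031,0.038,0.074],[4.4,-0,0.7,-0.036,0.031,0.074]]
```

```bash
cat > jp.py <<'E'
from h import *; from fk import *
import sys
st()
qB,e=ik(pw(-200,1.3,130),RL(41,1),[-.45,.6,2.3,3.2,.6,1.5]); print(qB.round(3).tolist(),round(e,3))
jplan(qB)
E
python3 jp.py
```

```text
t 8.65 p [ 436.6 -295.1  176.5] P [-128.9  -69.7  176.5] F [-0.3  0.1  0.4] w 60.7 q [-0.63  0.24  2.08  0.06  0.52 -0.16]
toolx [ 0.503  0.865 -0.001] y [ 0.826 -0.48   0.295] z [ 0.254 -0.149 -0.956]
[-0.425, 0.317, 2.512, 3.32, 0.406, 1.487] 0.0
N 41 path [[-127.0, -70.0, 178.0], [-144.0, 4.0, 165.0], [-150.0, 63.0, 166.0], [-147.0, 102.0, 174.0], [-140.0, 117.0, 180.0], [-135.0, 111.0, 182.0], [-139.0, 88.0, 174.0], [-156.0, 52.0, 158.0], [-191.0, 10.0, 135.0]]
[[15.7,-5.3,2.5,0.004,0.041,0.105],[14.7,-6.2,2.5,0.006,0.04,0.105],[13.6,-7,2.6,0.008,0.038,0.106],[12.5,-7.6,2.6,0.009,0.037,0.106],[11.3,-8,2.6,0.011,0.035,0.107]]
[[10.1,-8.4,2.6,0.012,0.034,0.108],[8.9,-8.6,2.5,0.013,0.032,0.108],[7.8,-8.6,2.4,0.014,0.031,0.109],[6.7,-8.5,2.4,0.014,0.029,0.109],[5.7,-8.3,2.3,0.014,0.028,0.11]]
```

Emit:
move_arm:
  deltas:
    - [15,-14,-6,0.004,0.04,0.105]
    - [15,-14,-6,0.006,0.04,0.105]
    - [13.5,-14,-4,0.008,0.038,0.106]
    - [12.5,-14,-4,0.009,0.037,0.106]
    - [11,-12,-2,0.011,0.035,0.107]
  hand: 1

```text
t: 9.07
ee_pos: [427.7, -194.2, 185.3]
orientation: [2.916, 0.787, 0.547]
ft_force: [-0.5, 0.2, -0.4]
width: 30.8
```

```bash
python3 jp.py
```

```text
t 9.07 p [ 427.7 -194.2  185.3] P [-187.8   12.6  185.3] F [-0.5  0.2 -0.4] w 30.8 q [-0.6   0.15  2.2   0.44  0.54  0.1 ]
toolx [0.805 0.499 0.32 ] y [ 0.474 -0.866  0.16 ] z [ 0.357  0.023 -0.934]
[-0.425, 0.317, 2.512, 3.32, 0.406, 1.487] 0.0
N 36 path [[-186.0, 14.0, 186.0], [-186.0, 74.0, 186.0], [-176.0, 112.0, 192.0], [-162.0, 126.0, 198.0], [-150.0, 118.0, 196.0], [-147.0, 92.0, 185.0], [-160.0, 53.0, 164.0], [-191.0, 10.0, 136.0]]
[[10.6,-7.8,3.4,0.014,0.036,0.106],[9.5,-7.9,3.3,0.015,0.034,0.107],[8.4,-8,3.3,0.015,0.032,0.107],[7.4,-7.9,3.2,0.016,0.03,0.108],[6.4,-7.6,3.1,0.016,0.029,0.108]]
[[5.5,-7.3,3,0.016,0.027,0.109],[4.7,-6.9,2.8,0.016,0.026,0.109],[4,-6.4,2.7,0.016,0.025,0.11],[3.4,-5.9,2.5,0.016,0.024,0.11],[2.9,-5.2,2.4,0.016,0.023,0.111]]
```

The controller follows my joint path (q4 is rising), so I carry on.

Emit:
move_arm:
  deltas:
    - [10.5,-8,3.5,0.014,0.036,0.106]
    - [9.5,-8,3.5,0.015,0.034,0.107]
    - [8.5,-8,3.5,0.015,0.032,0.107]
    - [7.5,-8,3,0.016,0.03,0.108]
    - [6.5,-7.5,3,0.016,0.029,0.108]

```text
t: 9.48
ee_pos: [460.7, -135.0, 182.2]
orientation: [-2.894, 0.018, -0.736]
ft_force: [0.1, 0.0, 0.3]
width: 0.7
```

Emit:
move_arm:
  deltas:
    - [5.5,-7.5,3,0.016,0.027,0.109]
    - [4.5,-7,3,0.016,0.026,0.109]
    - [4,-6.5,2.5,0.016,0.025,0.11]
    - [3.5,-6,2.5,0.016,0.024,0.11]
    - [3,-5,2.5,0.016,0.023,0.111]

```text
t: 9.9
ee_pos: [491.9, -102.1, 185.3]
orientation: [-2.547, 0.77, -0.762]
ft_force: [1.0, -0.2, -0.3]
width: 0.6
```

```bash
python3 jp.py
```

```text
t 9.9 p [ 491.9 -102.1  185.3] P [-179.3  124.6  185.3] F [ 1.  -0.2 -0.3] w 0.6 q [-0.51  0.21  2.29  1.29  0.49  0.51]
toolx [ 0.704 -0.595  0.387] y [-0.394 -0.781 -0.484] z [ 0.591  0.188 -0.784]
[-0.425, 0.317, 2.512, 3.32, 0.406, 1.487] 0.0
N 25 path [[-177.0, 128.0, 187.0], [-163.0, 137.0, 192.0], [-151.0, 124.0, 190.0], [-150.0, 92.0, 178.0], [-165.0, 48.0, 157.0], [-200.0, 1.0, 130.0]]
[[2.3,-3.8,1.7,0.015,0.022,0.114],[2.2,-3.1,1.5,0.014,0.021,0.114],[2.2,-2.5,1.3,0.014,0.021,0.114],[2.3,-1.8,1.1,0.014,0.02,0.115],[2.5,-1.2,0.9,0.013,0.02,0.115]]
[[2.8,-0.7,0.7,0.013,0.02,0.115],[3.2,-0.2,0.5,0.013,0.02,0.115],[3.6,0.2,0.3,0.013,0.021,0.115],[4.2,0.5,0.1,0.013,0.021,0.115],[4.8,0.7,-0.1,0.013,0.021,0.115]]
```

Emit:
move_arm:
  deltas:
    - [2.5,-4,1.5,0.015,0.022,0.114]
    - [2,-3,1.5,0.014,0.021,0.114]
    - [2,-2.5,1.5,0.014,0.021,0.114]
    - [2.5,-2,1,0.014,0.02,0.115]
    - [2.5,-1,1,0.013,0.02,0.115]

```text
t: 10.32
ee_pos: [510.6, -96.9, 186.1]
orientation: [-2.047, 1.417, -0.686]
ft_force: [-0.6, 0.3, -0.2]
width: -0.0
```

Emit:
move_arm:
  deltas:
    - [3,-0.5,0.5,0.013,0.02,0.115]
    - [3,0,0.5,0.013,0.02,0.115]
    - [3.5,0,0.5,0.013,0.021,0.115]
    - [4,0.5,0,0.013,0.021,0.115]
    - [5,0.5,0,0.013,0.021,0.115]

```text
t: 10.73
ee_pos: [514.3, -110.8, 178.4]
orientation: [-1.432, 1.92, -0.558]
ft_force: [0.4, -0.7, 0.4]
width: 0.7
```

```bash
python3 jp.py
```

```text
t 10.73 p [ 514.3 -110.8  178.4] P [-155.5  128.4  178.4] F [ 0.4 -0.7  0.4] w 0.7 q [-0.45  0.28  2.37  2.14  0.45  0.94]
toolx [-0.174 -0.95  -0.258] y [-0.664  0.307 -0.682] z [ 0.727  0.053 -0.684]
[-0.425, 0.317, 2.512, 3.32, 0.406, 1.487] 0.0
N 15 path [[-152.0, 132.0, 181.0], [-151.0, 97.0, 171.0], [-166.0, 51.0, 154.0], [-200.0, 1.0, 130.0]]
[[5.9,0.4,-1,0.015,0.021,0.111],[6.6,0.3,-1.1,0.015,0.021,0.11],[7.2,0.1,-1.3,0.016,0.022,0.11],[7.8,-0.2,-1.4,0.017,0.022,0.11],[8.4,-0.6,-1.5,0.017,0.022,0.11]]
[[8.9,-1.2,-1.6,0.018,0.022,0.11],[9.4,-1.7,-1.7,0.019,0.022,0.109],[9.9,-2.4,-1.8,0.021,0.022,0.109],[10.2,-3.2,-1.9,0.022,0.022,0.109],[10.5,-4,-2,0.023,0.022,0.108]]
```

Emit:
move_arm:
  deltas:
    - [6,0.5,-1,0.015,0.021,0.111]
    - [6.5,0.5,-1,0.015,0.021,0.11]
    - [7,0,-1.5,0.016,0.022,0.11]
    - [8,0,-1.5,0.017,0.022,0.11]
    - [8.5,-0.5,-1.5,0.017,0.022,0.11]

```text
t: 11.15
ee_pos: [496.9, -137.5, 162.9]
orientation: [-0.752, 2.246, -0.425]
ft_force: [-1.5, 0.3, 0.4]
width: 0.8
```

Emit:
move_arm:
  deltas:
    - [9,-1,-1.5,0.018,0.022,0.11]
    - [9.5,-1.5,-1.5,0.019,0.022,0.109]
    - [10,-2.5,-2,0.021,0.022,0.109]
    - [10,-3,-2,0.022,0.022,0.109]
    - [10.5,-4,-2,0.023,0.022,0.108]

```text
t: 11.57
ee_pos: [459.8, -164.4, 138.5]
orientation: [-0.018, 2.404, -0.298]
ft_force: [-0.5, -0.3, -0.0]
width: 0.6
```

```bash
python3 jp.py
```

```text
t 11.57 p [ 459.8 -164.4  138.5] P [-175.3   54.6  138.5] F [-0.5 -0.3 -0. ] w 0.6 q [-0.41  0.33  2.46  2.96  0.41  1.34]
toolx [-0.752 -0.094 -0.652] y [ 0.068  0.973 -0.219] z [ 0.656 -0.209 -0.726]
[-0.425, 0.317, 2.512, 3.32, 0.406, 1.487] 0.0
N 5 path [[-172.0, 56.0, 140.0], [-200.0, 1.0, 130.0]]
[[8.7,-7.2,-3.3,0.027,0.015,0.098],[8.6,-7.9,-3.3,0.028,0.014,0.098],[8.4,-8.6,-3.3,0.028,0.013,0.098],[8.2,-9.3,-3.3,0.029,0.013,0.098],[7.9,-10,-3.2,0.03,0.012,0.098]]
```

Emit:
move_arm:
  deltas:
    - [8.5,-7,-3.5,0.027,0.015,0.098]
    - [8.5,-8,-3.5,0.028,0.014,0.098]
    - [8.5,-8.5,-3.5,0.028,0.013,0.098]
    - [8,-9.5,-3.5,0.029,0.013,0.098]
    - [8,-10,-3,0.03,0.012,0.098]

```text
t: 11.98
ee_pos: [406.8, -192.8, 123.2]
orientation: [0.671, 2.36, -0.227]
ft_force: [0.3, -0.2, 0.7]
width: 0.6
```

```bash
python3 - <<'E'
from h import *
st(); snap('wrist','wrist10'); snap('scene','scene10')
plan(pw(-190,1.3,60),RL(41,1))
E
```

```text
t 11.98 p [ 406.8 -192.8  123.2] P [-206.5    3.2  123.2] F [ 0.3 -0.2  0.7] w 0.6 q [-0.42  0.33  2.51  3.33  0.4   1.5 ]
toolx [-0.647  0.407 -0.645] y [0.522 0.853 0.014] z [ 0.555 -0.328 -0.764]
[[13.7,-1.3,29.6,0.0001,-0.0079,-0.009],[13.9,-1.1,29.5,0.0001,-0.0079,-0.009]]
```

View pics/wrist10.png

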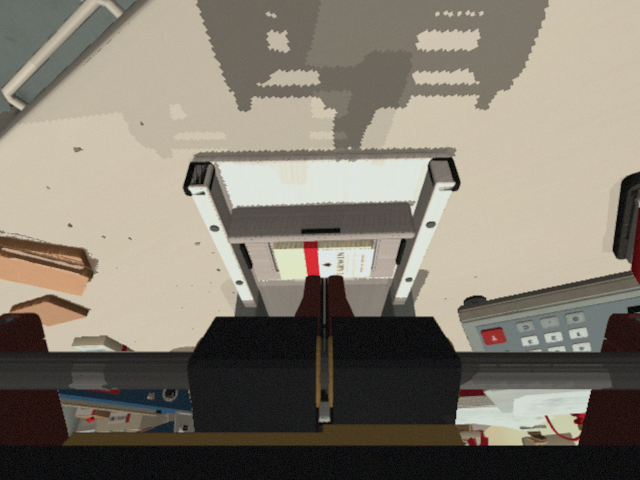

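View pics/scene10.png

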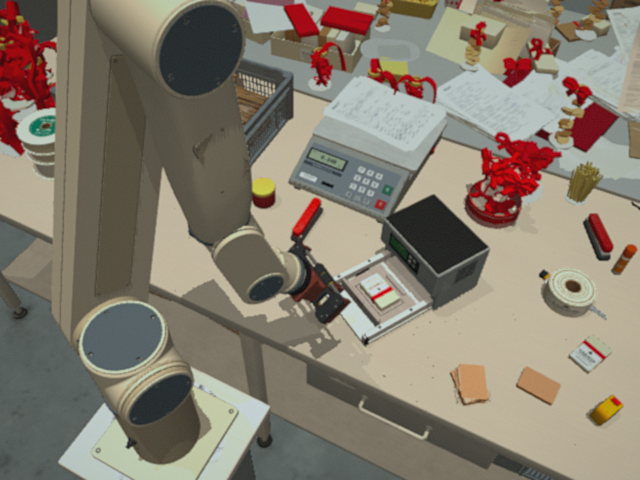

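Emit:
move_arm:
  deltas:
    - [18,-1,24,0,-0.008,-0.009]
    - [18,-1,24,0,-0.008,-0.009]
    - [14,0,16,0,0,0]
    - [0,0,0,0,0,0]

```text
t: 12.42
ee_pos: [418.9, -194.6, 45.5]
orientation: [0.614, 2.339, -0.235]
ft_force: [0.2, -0.2, -0.1]
width: 0.4
```

```bash
python3 - <<'E'
from h import *
st()
plan(pw(-168,1.3,24),RL(41,1))
E
```

```text
t 12.42 p [ 418.9 -194.6   45.5] P [-195.2    7.8   45.5] F [ 0.2 -0.2 -0.1] w 0.4 q [-0.42  0.66  2.51  3.23  0.76  1.58]
toolx [-0.645  0.364 -0.672] y [0.491 0.871 0.001] z [ 0.586 -0.329 -0.741]
[[-5.6,-7.1,34.1,0.014,0.0211,0.0137]]
```

Emit:
move_arm:
  deltas:
    - [-1,-3,15,0.007,0.01,0.007]
    - [-1,-3,12,0.007,0.01,0.007]
    - [0,0,0,0,0,0]

```text
t: 12.67
ee_pos: [434.0, -207.5, 23.8]
orientation: [0.633, 2.363, -0.236]
ft_force: [0.7, 0.2, 0.1]
width: 0.7
```

```bash
python3 - <<'E'
from h import *
st(); snap('wrist','wrist11')
plan(pw(-160,1.3,24),RL(41,1))
E
```

```text
t 12.67 p [ 434.  -207.5   23.8] P [-175.6    4.4   23.8] F [0.7 0.2 0.1] w 0.7 q [-0.43  0.7   2.45  3.23  0.72  1.57]
toolx [-0.657  0.379 -0.651] y [ 0.5    0.866 -0.001] z [ 0.563 -0.327 -0.759]
[[-12.1,-3.2,10.9,0.0045,-0.0058,0.0073]]
```

View pics/wrist11.png

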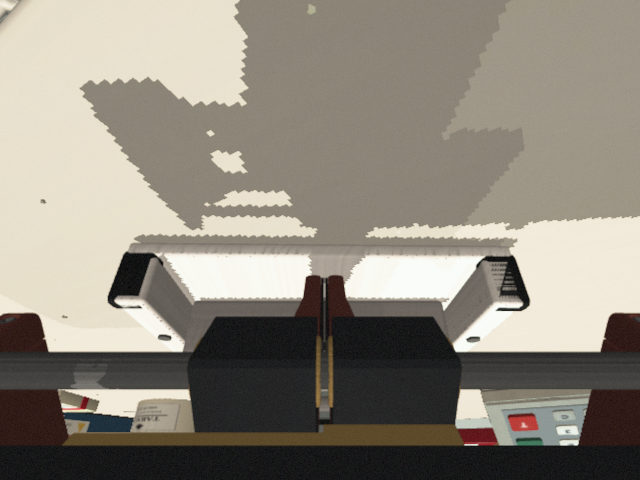

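Emit:
move_arm:
  deltas:
    - [-6,-1.5,5,0.002,-0.003,0.003]
    - [-6,-1.5,5,0.002,-0.003,0.003]
    - [-3,0,2.6,0,0,0]
    - [-3,0,2.6,0,0,0]

```text
t: 13.05
ee_pos: [453.4, -221.8, 27.9]
orientation: [0.637, 2.353, -0.24]
ft_force: [-1.0, 0.4, -0.4]
width: 0.7
```

```bash
python3 - <<'E'
from h import *
st(); print(ctrl.get_obs()['ft_force']@EX)
plan(pw(-140,1.4,24),RL(41,1),n=4)
E
```

```text
t 13.05 p [ 453.4 -221.8   27.9] P [-151.6    1.9   27.9] F [-1.   0.4 -0.4] w 0.7 q [-0.44  0.68  2.41  3.23  0.67  1.56]
toolx [-0.65   0.38  -0.658] y [ 0.505  0.863 -0.   ] z [ 0.568 -0.332 -0.753]
-1.015612115117672
[[-1.5,-0.1,2.7,0.0005,0.0006,0.0007],[-1.5,-0.1,2.7,0.0005,0.0006,0.0007],[-1.6,-0.1,2.7,0.0005,0.0006,0.0007],[-1.6,-0.1,2.7,0.0005,0.0006,0.0007]]
```

Emit:
move_arm:
  deltas:
    - [-3,0,4,0,0,0]
    - [-3,0,4,0,0,0]
    - [-3,0,4,0,0,0]
    - [-3.5,0,3.5,0,0,0]
    - [-3.5,0,3.5,0,0,0]

```text
t: 13.47
ee_pos: [476.1, -235.1, 25.4]
orientation: [0.637, 2.352, -0.24]
ft_force: [-2.0, 1.7, 0.9]
width: 0.5
```

```bash
python3 - <<'E'
from h import *
st(); print(ctrl.get_obs()['ft_force']@EX); snap('scene','scene12'); snap('wrist','wrist12')
plan(pw(-110,1.4,25),RL(41,1),n=5)
a=load('scene12')['frame'][200:360,290:470,::-1]
cv2.imwrite('pics/c12.png',cv2.resize(a,(675,600),interpolation=cv2.INTER_CUBIC))
E
```

```text
t 13.47 p [ 476.1 -235.1   25.4] P [-125.3    1.9   25.4] F [-2.   1.7  0.9] w 0.5 q [-0.45  0.68  2.36  3.23  0.62  1.56]
toolx [-0.65   0.379 -0.659] y [ 0.505  0.863 -0.   ] z [ 0.569 -0.333 -0.752]
-2.58041725956694
[[-2.1,-0.1,2,0.0004,0.0011,0.0006],[-2.1,-0.1,2,0.0004,0.0011,0.0006],[-2.1,-0.1,2,0.0004,0.0011,0.0006],[-2.1,-0.1,2,0.0004,0.0011,0.0006],[-2.1,-0.1,2,0.0004,0.0011,0.0006]]
```

View pics/c12.png

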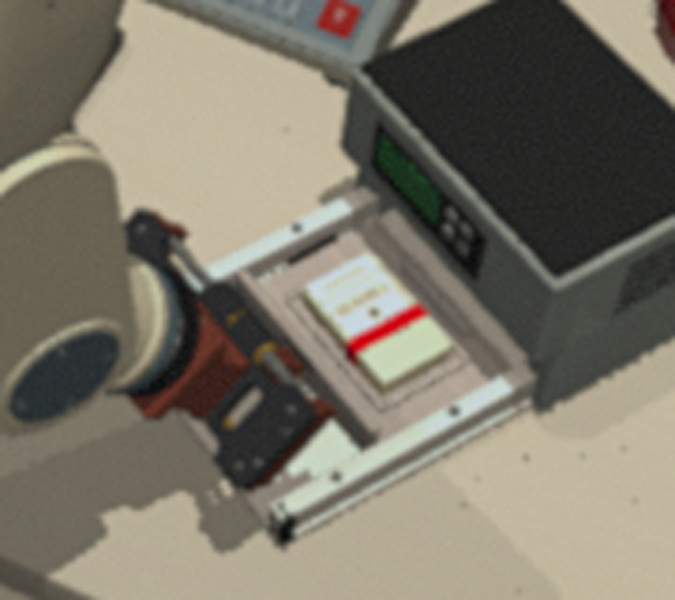

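Emit:
move_arm:
  deltas:
    - [-4,0,3.5,0,0,0]
    - [-4,0,3.5,0,0,0]
    - [-4,0,3.5,0,0,0]
    - [-4,0,3.5,0,0,0]
    - [-4,0,3.5,0,0,0]

```text
t: 13.98
ee_pos: [500.2, -249.2, 24.8]
orientation: [0.637, 2.354, -0.24]
ft_force: [-1.7, 1.4, 2.4]
width: 0.3
```

```bash
python3 - <<'E'
from h import *
st(); print(ctrl.get_obs()['ft_force']@EX,ctrl.get_obs()['moment'])
plan(pw(-70,1.4,25),RL(41,1),n=5)
E
```

```text
t 13.98 p [ 500.2 -249.2   24.8] P [-97.4   2.   24.8] F [-1.7  1.4  2.4] w 0.3 q [-0.46  0.68  2.3   3.23  0.56  1.55]
toolx [-0.651  0.38  -0.657] y [ 0.504  0.863 -0.001] z [ 0.568 -0.332 -0.753]
-2.1914179827715494 [ 0.19021723  0.36473826 -0.0101923 ]
[[-4.2,-0.1,3.6,0.0004,0.0004,0.0006],[-4.2,-0.1,3.6,0.0004,0.0004,0.0006],[-4.2,-0.1,3.6,0.0004,0.0004,0.0006],[-4.2,-0.1,3.6,0.0004,0.0004,0.0006],[-4.2,-0.1,3.6,0.0004,0.0004,0.0006]]
```

Emit:
move_arm:
  deltas:
    - [-4,-0.1,3.5,0,0,0]
    - [-4,-0.1,3.5,0,0,0]
    - [-4,-0.1,3.5,0,0,0]
    - [-4,-0.1,3.5,0,0,0]
    - [-4,-0.1,3.5,0,0,0]

```text
t: 14.4
ee_pos: [525.5, -264.7, 24.9]
orientation: [0.637, 2.354, -0.24]
ft_force: [-1.2, 0.4, 0.8]
width: 0.7
```

Emit:
move_arm:
  deltas:
    - [-4,-0.1,3.5,0,0,0]
    - [-4,-0.1,3.5,0,0,0]
    - [-3,0,2.6,0,0,0]
    - [-3,0,2.6,0,0,0]
    - [0,0,0,0,0,0]

```text
t: 14.82
ee_pos: [544.6, -276.1, 25.2]
orientation: [0.637, 2.352, -0.24]
ft_force: [-0.5, 0.7, -0.2]
width: 0.7
```

```bash
python3 - <<'E'
from h import *
st(); print(ctrl.get_obs()['ft_force']@EX,ctrl.get_obs()['moment'])
plan(pw(-20,1.4,25),RL(41,1),n=5); snap('scene','scene13'); snap('wrist','wrist13')
a=load('scene13')['frame'][200:360,310:490,::-1]
cv2.imwrite('pics/c13.png',cv2.resize(a,(675,600),interpolation=cv2.INTER_CUBIC))
E
```

```text
t 14.82 p [ 544.6 -276.1   25.2] P [-45.5   1.4  25.2] F [-0.5  0.7 -0.2] w 0.7 q [-0.47  0.69  2.19  3.23  0.46  1.54]
toolx [-0.65   0.379 -0.659] y [ 0.505  0.863 -0.   ] z [ 0.568 -0.333 -0.752]
-0.802858001075249 [ 0.25241533  0.32325191 -0.02121785]
[[-3.8,-0,3.4,0.0004,0.0007,0.0006],[-3.8,-0,3.4,0.0004,0.0007,0.0006],[-3.8,-0,3.4,0.0004,0.0007,0.0006],[-3.8,-0,3.4,0.0004,0.0007,0.0006],[-3.8,0,3.4,0.0004,0.0007,0.0006]]
```

View pics/c13.png

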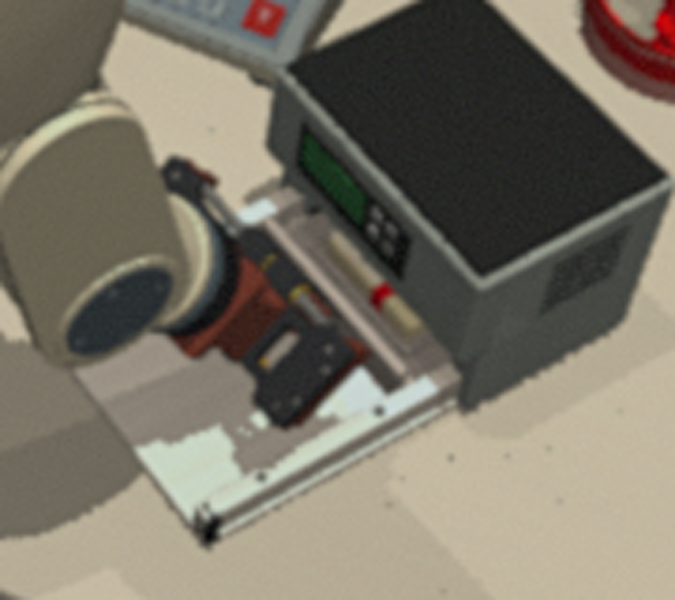

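View pics/wrist13.png

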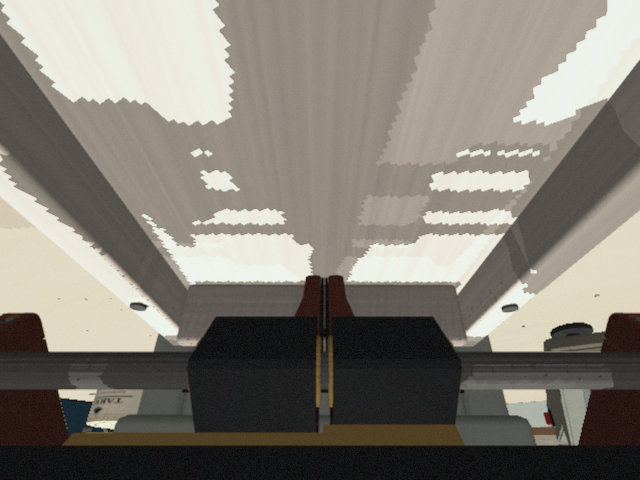

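Emit:
move_arm:
  deltas:
    - [-3.5,0,3.1,0,0,0]
    - [-3.5,0,3.1,0,0,0]
    - [-3,0,2.6,0,0,0]
    - [-3,0,2.6,0,0,0]

```text
t: 15.25
ee_pos: [558.3, -284.1, 24.3]
orientation: [0.637, 2.356, -0.239]
ft_force: [-2.1, 1.5, 1.9]
width: 0.3
```

```bash
python3 - <<'E'
from h import *
st(); print(ctrl.get_obs()['ft_force']@EX)
E
```

```text
t 15.25 p [ 558.3 -284.1   24.3] P [-29.6   1.5  24.3] F [-2.1  1.5  1.9] w 0.3 q [-0.47  0.69  2.16  3.23  0.43  1.53]
toolx [-0.652  0.38  -0.656] y [ 0.504  0.864 -0.001] z [ 0.566 -0.331 -0.755]
-2.5818336442544627
```

Emit:
move_arm:
  deltas:
    - [-2.5,0,2.2,0,0,0]
    - [-2.5,0,2.2,0,0,0]

```text
t: 15.42
ee_pos: [564.4, -287.7, 24.1]
orientation: [0.637, 2.357, -0.239]
ft_force: [-8.0, 4.3, 5.1]
width: 0.4
```

```bash
python3 - <<'E'
from h import *
st(); print(ctrl.get_obs()['ft_force']@EX)
E
```

```text
t 15.42 p [ 564.4 -287.7   24.1] P [-22.6   1.5  24.1] F [-8.   4.3  5.1] w 0.4 q [-0.47  0.7   2.14  3.24  0.42  1.53]
toolx [-0.652  0.381 -0.655] y [ 0.504  0.864 -0.001] z [ 0.566 -0.331 -0.755]
-9.071368087535046
```

Force is up to 9 N at the catch, about 17 before home. I push on through it.

Emit:
move_arm:
  deltas:
    - [-2.5,0,2.2,0,0,0]
    - [-2.5,0,2.2,0,0,0]

```text
t: 15.58
ee_pos: [568.8, -290.3, 23.3]
orientation: [0.638, 2.36, -0.238]
ft_force: [-4.8, 3.0, 4.4]
width: 0.2
```

Emit:
move_arm:
  deltas:
    - [-2.5,0,2.2,0,0,0]
    - [-2.5,0,2.2,0,0,0]

```text
t: 15.75
ee_pos: [573.8, -293.2, 22.8]
orientation: [0.639, 2.363, -0.237]
ft_force: [-2.6, 2.6, 2.6]
width: 0.8
```

```bash
python3 - <<'E'
from h import *
st(); print(ctrl.get_obs()['ft_force']@EX)
E
```

```text
t 15.75 p [ 573.8 -293.2   22.8] P [-11.6   1.5  22.8] F [-2.6  2.6  2.6] w 0.8 q [-0.47  0.7   2.12  3.24  0.39  1.52]
toolx [-0.656  0.382 -0.651] y [ 0.504  0.864 -0.001] z [ 0.562 -0.328 -0.759]
-3.5581338260500854
```

Emit:
move_arm:
  deltas:
    - [-2.2,0,1.6,0,0,0]
    - [-2.2,0,1.6,0,0,0]

```text
t: 15.92
ee_pos: [578.1, -295.6, 22.6]
orientation: [0.639, 2.365, -0.236]
ft_force: [-15.0, 10.7, 13.9]
width: 0.4
```

Emit:
move_arm:
  deltas:
    - [-2,0,1.5,0,0,0]

```text
t: 16.0
ee_pos: [578.2, -295.5, 21.7]
orientation: [0.639, 2.37, -0.235]
ft_force: [-17.2, 10.5, 14.8]
width: 0.7
```

```bash
python3 - <<'E'
from h import *
st(); print(ctrl.get_obs()['ft_force']@EX)
snap('scene','scene14'); snap('wrist','wrist14')
a=load('scene14')['frame'][200:360,310:490,::-1]
cv2.imwrite('pics/c14.png',cv2.resize(a,(675,600),interpolation=cv2.INTER_CUBIC))
E
```

```text
t 16.0 p [ 578.2 -295.5   21.7] P [-6.7  1.7 21.7] F [-17.2  10.5  14.8] w 0.7 q [-0.47  0.7   2.1   3.24  0.37  1.52]
toolx [-0.661  0.384 -0.645] y [ 0.503  0.864 -0.001] z [ 0.557 -0.325 -0.764]
-20.160434995531986
```

View pics/c14.png

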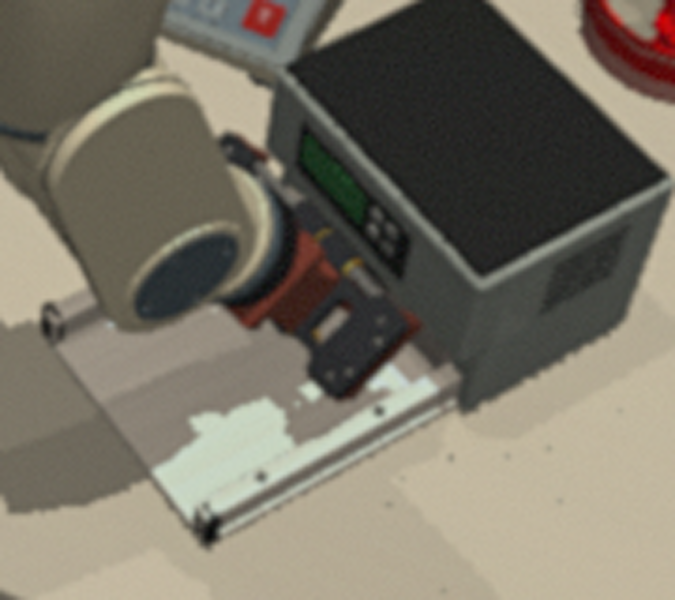

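View pics/wrist14.png

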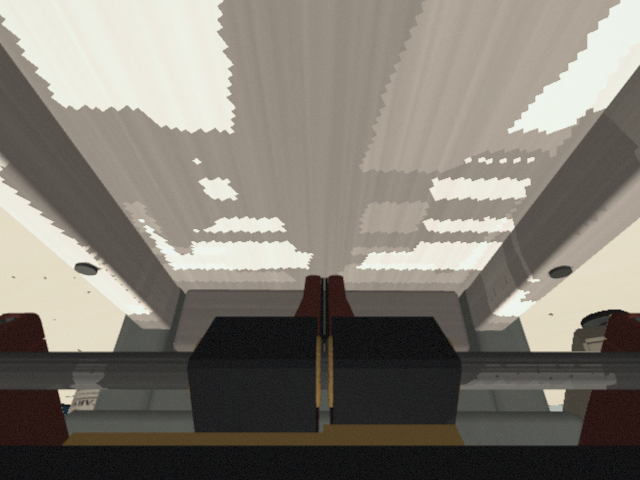

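Force rises hard to 20 N about 16 mm past the start of the catch, which fits the end stop. I back off and inspect.

Emit:
move_arm:
  deltas:
    - [4,0,-3.5,0,0,0]
    - [10,0,-9,0,0,0]
    - [14,0,-16,0,0,0]
    - [14,0,-28,0,0,0]
    - [10,0,-30,0,0,0]

```text
t: 16.52
ee_pos: [499.7, -249.8, 54.7]
orientation: [0.638, 2.361, -0.237]
ft_force: [-0.7, 0.7, 0.5]
width: 0.6
```

Emit:
move_arm:
  deltas:
    - [15,0,-30,0,0,0]
    - [15,0,-30,0,0,0]
    - [0,0,0,0,0,0]
    - [0,0,0,0,0,0]

```text
t: 16.85
ee_pos: [442.0, -216.2, 83.7]
orientation: [0.637, 2.359, -0.238]
ft_force: [0.4, 0.0, -0.3]
width: 0.4
```

```bash
python3 - <<'E'
from h import *
st(); d=snap('wrist','wrist15'); snap('scene','scene15'); snap('side','side15')
a=load('side15')['frame'][130:310,330:490,::-1]
cv2.imwrite('pics/c15.png',cv2.resize(a,(533,600),interpolation=cv2.INTER_CUBIC))
for f in ['wrist15','scene15','side15']:
    P=cloud(load(f)); x=(P-O)@EX;y=(P-O)@EY;z=P[...,2]
    for lab,k in {'panel':(abs(y-1.4)<68)&(z>16)&(z<44),'face':(abs(y-1.4)>92)&(abs(y-1.4)<101)&(z>16)&(z<70),'face_up':(abs(y-1.4)<70)&(z>59)&(z<72),'head':(abs(y)<90)&(z>90)&(z<150)}.items():
        k=k&(x>-60)&(x<40); 
        if k.sum()>20: print(f,lab,k.sum(),np.percentile(x[k],[10,50,90]).round(1))
    for s in (-50,0,50):
        k=(abs(y-s)<18)&(z>18)&(z<44)&(x>-60)&(x<40)
        if k.sum()>5: print('  y',s,np.median(x[k]).round(1),k.sum())
E
```

```text
t 16.85 p [ 442.  -216.2   83.7] P [-164.3    0.9   83.7] F [ 0.4  0.  -0.3] w 0.4 q [-0.44  0.49  2.44  3.26  0.51  1.53]
toolx [-0.654  0.381 -0.654] y [ 0.504  0.864 -0.001] z [ 0.564 -0.33  -0.757]
wrist15 panel 877 [-0.8  0.1  1.1]
wrist15 face 34 [-1.   0.6  1.8]
wrist15 head 352 [-22.5 -21.5 -20.4]
  y -50 -0.2 332
  y 50 0.4 314
scene15 panel 324 [-19.7   1.    3.4]
scene15 face 93 [-12.3   1.5  19.6]
scene15 head 960 [-21.6 -19.4 -17.4]
  y -50 1.0 78
  y 0 1.3 69
  y 50 1.8 63
```

View pics/wrist15.png

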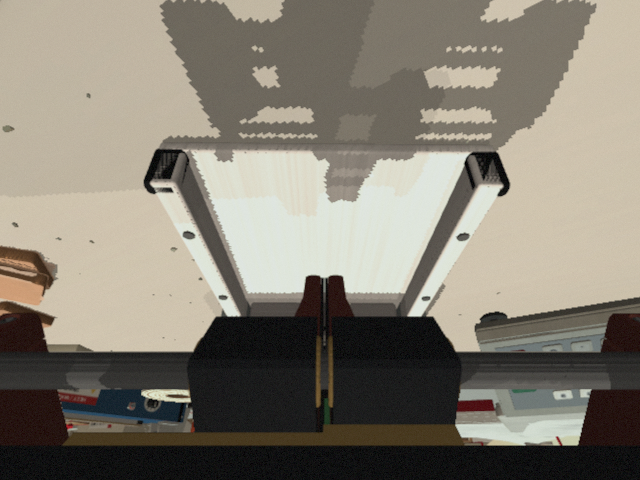

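View pics/c15.png

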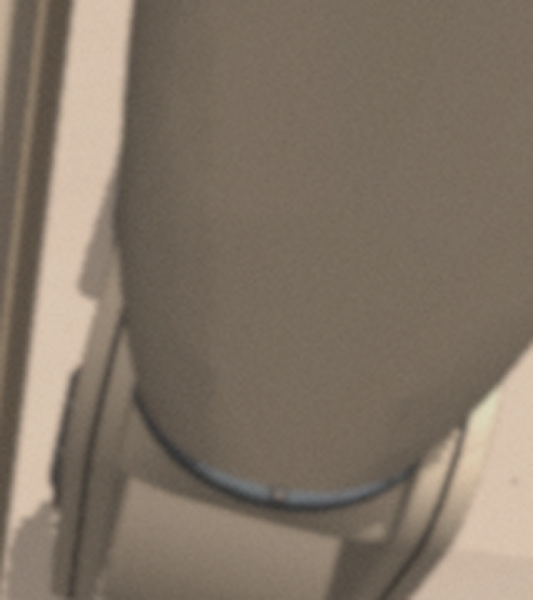

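```bash
python3 - <<'E'
from h import *
a=load('scene15')['frame'][170:370,180:500,::-1]
cv2.imwrite('pics/c16.png',cv2.resize(a,(800,500),interpolation=cv2.INTER_CUBIC))
E
```

```text
(no output)
```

View pics/c16.png

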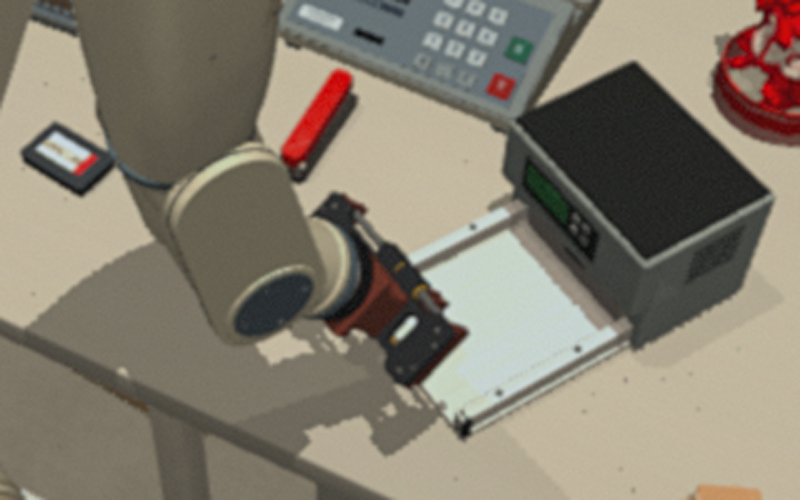

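```bash
python3 - <<'E'
from h import *
st(); print(ctrl.close_job())
E
```

```text
t 17.0 p [ 442.9 -216.8   83. ] P [-163.2    0.9   83. ] F [-0.7 -0.4  0.4] w 0.2 q [-0.44  0.5   2.44  3.26  0.51  1.53]
toolx [-0.654  0.381 -0.653] y [ 0.504  0.864 -0.001] z [ 0.564 -0.33  -0.757]
the job is handed in; nothing more can be done
None
```

The tags are flat in the tray's pocket and the tray is pushed home. The job was handed in at about 17 s of the 72 s allowed.

- **Tags:** I picked the stack up across its 57 side. The pocket sits too close to the printer head for an upright gripper, so I set the stack down leaning about 17° and let it drop the last few millimetres. The wrist camera then showed it level, with its centre within about 1.5 mm of the pocket's and turned 0.4°. That check was before the push, because the head now hides the tags.
- **Tray:** I pushed it in the middle with the fingers shut and leaned about 41°. Force was 1–3 N along the rails and about 9 N at the catch. It then dropped, and rose to 20 N at the end stop, about 16 mm after the catch began.
- **Flushness:** After backing off, the panel's depth readings came within about 0.5 mm of the printer's lower face in both the wrist and scene views. The readings at its two ends differ by less than 1 mm.
- **Other objects:** The ink pad and stapler look unmoved in the last scene picture. The tin was outside that crop, but the arm never went near it. The last side-camera picture was blocked by the arm, so it added nothing.

At hand-in the gripper was clear of everything and the measured forces were under 1 N.

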